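# Feed a bun pack up the date coder's sloping bed to its back stop

## Task

Put the three-bun pack on the foot of the date coder's sloping bed, lengthways between the side guides. Then push it up under the print head until it comes home against the rubber buffer of the back stop, press it on there gently but firmly for about half a second so that it sits square, and leave it lying there against the buffer. Buns bruise and the stop gets knocked out of its setting, so feel for the contact and do not ram it, and leave the ribbon roll, scraper and tape dispenser near it where they are.

Things in the scene. Friction and masses are not known exactly. Their poses are not given: they have to be found in the camera images.
- pack: the work: a rigid, closed clear-plastic pack with a white tray and a single row of three buns, 150 mm long (its x) by 60 mm wide (its y) by 44 mm high, about 0.15 to 0.35 kg; upright sides, both ends alike. Origin: centre of its underside, z up. It starts flat on the bench
- bed: the date coder's sloping steel bed. Origin: middle of its low front edge, on the sliding surface (there 10 mm above the bench); x points up the 8-degree slope along the surface, y across the bed, z square to the surface. A pack left on it does not slide down. Beyond the bed's top stands the coder's ivory housing, 250 mm high
- backstop: the back stop's bracket: fixed upright plate 84 mm wide, 46 mm high. Origin: foot of its downhill face, at bed x = 300 mm; axes as the bed's. It carries a bar, set by thumbscrews, with a rubber buffer 52 mm wide, 5 to 35 mm off the bed. The buffer's face stands 14 to 42 mm downhill of the bracket's: not measured. It gives 0.12 mm per N; 4 to 8 N is a right push, over 12 N ramming
- ribbon_roll: bystander: bronze-coloured roll of print ribbon, 56 mm across, 32 mm high, standing on end beside the bed, origin centre of its underside
- scraper: bystander: steel bench scraper with a wooden handle lying flat, 105 x 120 x 13 mm, origin under it
- tape_dispenser: bystander: grey tape dispenser 150 x 58 x 82 mm standing beside the coder, origin centre of its underside
- lane (a point): point on the bed's surface, lane middle, 50 mm up from the low edge. From here up to the stop two aluminium guides, 14 mm high and 6 mm thick, leave a lane 65 mm wide; from here down to the low edge they flare to about 85 mm
- head_edge (a point): middle of the print head's downhill lower edge, 208 mm up the bed and 86 mm off its surface. The head, 66 mm wide, hangs over the bed from here uphill; its foot leaves 70 mm over the surface: the pack passes under, a gripper does not
Mind the look-alikes: they are no part of the job. Leave any blue look-alike of the pack alone.

How it is judged:
On the way, in this order (a step that is already met when the one before it is completed fails the run):
1. the pack rests lengthways in the foot of the bed, between the guides, clear of the stop (x of pack in the frame of bed between 0.02 and 0.17 m and y of pack in the frame of bed between -0.015 and 0.015 m and contact force between pack and bed above 0.3 N and angle between the x axis of pack and the x axis of bed, either way round below 0.2 rad), for 0.2 s.
2. the pack is pressed home on the back stop with more than 3 N for 0.3 s (contact force between pack and backstop above 3 N and angle between the x axis of pack and the x axis of bed, either way round below 0.08 rad), for 0.3 s.
At the end, for the whole second after the job is handed in: The pack lies flat on the bed in the lane (within 6 mm of its middle line, 4 mm of the surface and 0.08 rad of its direction), at rest and still touching the back stop's buffer (contact force between pack and backstop above 0.02 N and y of pack in the frame of bed between -0.006 and 0.006 m and z of pack in the frame of bed between -0.004 and 0.004 m and angle between the x axis of pack and the x axis of bed, either way round below 0.08 rad and linear speed of pack below 0.01 m/s).
It fails at once if the pack pushed on the back stop with more than 12 N (contact force between pack and backstop above 12 N).
It fails at once if the ribbon roll, scraper or tape dispenser moved more than 15 mm (distance of any of ribbon_roll, scraper, tape_dispenser from where it was at the start of the episode above 0.015 m).
It also fails if it takes over 58 s, if anything falls off the work surface, if the arm or the gripper's body presses on something with over 40 N, if the wrist force passes 120 N, or if a joint passes its speed limit or range.

## Robot

A 6-joint arm with a two-finger parallel gripper is mounted at the origin on the work surface. World frame = base frame: x ahead of the robot, y to its left, z up, the work surface at z = 0. Lengths are in m, angles in rad, forces in N, time in s.
With the tool pointing down it reaches from about 0.35 to 0.975 m from the base axis. Payload 4.9 kg.
Tool frame: the origin (TCP) lies at the very end of the fingers, on their centre line; the grasp point (between the pads) lies 19 mm behind it (ctrl.grasp_offset is the distance from the TCP to the grasp point, in m); z points along the fingers, y is the line along which they close (so a half turn about z gives the same grasp; the last joint's range is limited). The gripper opens to 85 mm and grips with 20 to 120 N. Pads are 22 mm wide; open, the fingers measure 114 mm over their backs; the gripper's body (76 mm by 85 mm) begins 54 mm behind the grasp point. The pads swing forward as they close: fully open they stand 13 mm farther back than shut.
Start: joints at [0.993, 0.053, 1.613, -0, 1.476, -0.119], TCP at [0.277, 0.56, 0.231] pointing down, gripper open.
Joint ranges: [-3.01, 3.01], [-1.01, 2.22], [0.06, 2.58], [-1.02, 4.17], [0.09, 2.62], [-3.14, 3.14]. Speed limits (rad/s): [2.57, 2.57, 3.14, 3.14, 3.14, 3.14].

## Interface

Orientations are given as a rotation vector (axis times angle).
In Python, from station import ctrl, optics gives the robot as it stands.
- The arm moves only by the shell command python3 -m handwheel 'ROWS' [OPENING] [FORCE]. ROWS is JSON, a list of rows, each an object of numbers: "tx", "ty", "tz": the shift along the tool's x, y, z in mm; "roll": the turn about the tool's z in rad. A call has 1 to 12 rows; each row shifts and turns the commanded pose from where the row before left it, along the tool's axes as they then stand; what a row does not reach is not made up. A row lasts 1/12 s, in which the tool goes at most 41.7 mm and 7.16 degrees, less where a joint would pass 70% of its speed; a pose out of reach is approached as far as the arm can. A call with a gripper value outside its range is refused whole. OPENING is the finger opening in mm, from 0 to 85.4, set as the call begins (- or left out, the last holds). The fingers move at their own pace and stop on an object; FORCE is the grip in N (left out, the last holds). Time passes only in rows, so rows that do not move let the fingers close. It gives the time, the measured TCP pose, the force, the opening and the grip force at its end, in the units of the state.
- ctrl.get_obs(): the state, without advancing time (a new reading comes with each control period).
- optics.get_image(name): name is "scene" or "top" or "wrist"; returns (picture, depth): 400x640x3 uint8, red, green, blue; 400x640 float32, m along the optical axis (not along the pixel's ray), 0 where there is no reading.
- optics.camera_params(name): a dict with "mtx" (3x3 intrinsics, pixels), "k1" (the pictures are not rectified: a ray, as slopes to the right and down, at radius r is drawn at 1 + k1 r^2 times it, then the intrinsics apply), "extrinsics" (4x4, takes a point from camera to world coordinates); the wrist camera has in their place "tool_from_camera" (4x4, takes a point from camera to tool coordinates, whose origin is the TCP and whose axes are the flange's). Camera axes: x right, y down, z forward; pixel columns grow to the right and rows downward; lengths in m; the calibration is good to about 2 mm. A picture is of the moment at which its call begins: read the wrist's pose just before it. camera_params takes no time and is no camera call.
- ctrl.finish_job(): hands the job in; it is judged then, once.
The state is a dict: "t": time; "q": joint angles; "dq": joint speeds; "effort": joint torques, N m; "tool_pos": TCP position; "tool_rot": TCP orientation; "contact_force": force on the tool from outside, world axes, zero at the start; "wrist_torque": the same for the moment, N m; "opening": finger opening in m; "grip_force": force on a finger pad.
Only numpy, scipy, OpenCV 4.12 (cv2) and the standard library are available. Lean on these libraries where they do the work, as an engineer would, in place of code of your own. Each camera call takes 0.05 s, during which the arm holds its last target. There are 200 camera calls.

## Working session

There is one attempt and no reset: what is moved stays moved. The work goes in short steps, Python scripts to look and compute and a shell command to move; the robot and the scene stay as the last step left them, time stands still between calls to the robot, and variables do not carry over. Pictures are saved under pics/ and viewed, at most 10 in all, crops included, and the job is handed in when it is done.

```bash
mkdir -p pics; ls
python3 - <<'E'
from station import ctrl, optics
import cv2,numpy as np
o=ctrl.get_obs();print(o['t'],o['tool_pos'],o['tool_rot'],ctrl.grasp_offset)
for n in('top','scene'):
    im,d=optics.get_image(n);cv2.imwrite(f'pics/{n}0.png',im[:,:,::-1]);np.savez(f'pics/{n}0.npz',im=im,d=d)
    p=optics.camera_params(n);print(n,p)
print(optics.camera_params('wrist'))
E
```

```text
pics
0.0 [0.27644526 0.55983635 0.23007007] [-0.71420295 -3.05860734  0.00306274] 0.0187
top {'mtx': array([[510.57983803,   0.        , 320.10905613],
       [  0.        , 510.57983803, 208.61413905],
       [  0.        ,   0.        ,   1.        ]]), 'k1': -0.16026288091526292, 'extrinsics': array([[-0.00227748, -0.99490125,  0.10082815,  0.43141417],
       [-0.99999559,  0.00245791,  0.00166532, -0.03083132],
       [-0.00190466, -0.10082392, -0.99490246,  1.26368861],
       [ 0.        ,  0.        ,  0.        ,  1.        ]])}
scene {'mtx': array([[401.34757527,   0.        , 317.83828753],
       [  0.        , 401.34757527, 192.22842385],
       [  0.        ,   0.        ,   1.        ]]), 'k1': -0.05698248305200954, 'extrinsics': array([[ 5.52824520e-03,  5.79941687e-01, -8.14639232e-01,
         1.39196249e+00],
       [ 9.99976806e-01,  3.47970751e-05,  6.81074153e-03,
        -3.82997663e-02],
       [ 3.97817999e-03, -8.14657989e-01, -5.79928043e-01,
         7.05103668e-01],
       [ 0.00000000e+00,  0.00000000e+00,  0.00000000e+00,
         1.00000000e+00]])}
{'mtx': array([[344.28522501,   0.        , 315.75631223],
       [  0.        , 344.28522501, 205.79615759],
       [  0.        ,   0.        ,   1.        ]]), 'k1': 0.004248810387065908, 'tool_from_camera': array([[-9.05029572e-04, -9.50296159e-01, -3.11346094e-01,
         8.04782834e-02],
       [ 9.99999590e-01, -8.70802186e-04, -2.48948774e-04,
         6.86798588e-04],
       [-3.45457947e-05, -3.11346191e-01,  9.50296558e-01,
        -1.43421300e-01],
       [ 0.00000000e+00,  0.00000000e+00,  0.00000000e+00,
         1.00000000e+00]])}
```

View pics/top0.png

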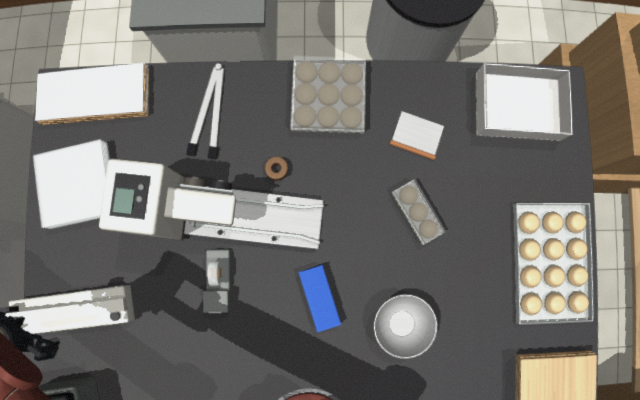

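View pics/scene0.png

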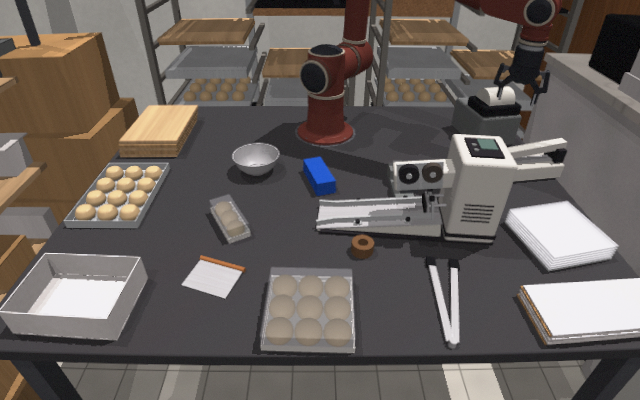

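The top view shows a clear three-bun pack at (418,211). Things that could be taken for it are the blue block (320,298), the nine-bun tray (328,97) and the twelve-bun tray (554,262). I choose the pack at (418,211), as it has a single row of three buns. The bed runs from its low end at about (322,222) to the housing at about (135,197). Next is a close crop of both.

```bash
cat > h.py <<'E'
import numpy as np,cv2
from station import ctrl,optics
from scipy.spatial.transform import Rotation as R
def ray(n,uv,T=None):
    p=optics.camera_params(n)
    if T is None:T=p['extrinsics']
    uv=np.atleast_2d(np.float64(uv))
    s=cv2.undistortPoints(uv[:,None],p['mtx'],np.array([p['k1'],0,0,0,0.]))[:,0]
    return T[:3,3],np.c_[s,np.ones(len(s))]@T[:3,:3].T
def onz(n,uv,z,T=None):
    o,d=ray(n,uv,T);return o+d*((z-o[2])/d[:,2])[:,None]
def dep(n,uv,D,T=None):
    o,d=ray(n,uv,T);z=np.array([D[int(round(v)),int(round(u))] for u,v in uv]);return o+d*z[:,None]
def wristT():
    o=ctrl.get_obs();T=np.eye(4);T[:3,:3]=R.from_rotvec(o['tool_rot']).as_matrix();T[:3,3]=o['tool_pos']
    return T@optics.camera_params('wrist')['tool_from_camera']
E
python3 - <<'E'
from h import *
a=np.load('pics/top0.npz');im=a['im'];D=a['d']
c=cv2.resize(im[165:255,160:330],None,fx=4.5,fy=4.5,interpolation=cv2.INTER_CUBIC)
e=cv2.resize(im[165:255,380:460],None,fx=2.2,fy=2.2,interpolation=cv2.INTER_CUBIC)
out=np.zeros((405+198,765,3),np.uint8);out[:405]=c[:405];out[405:,:e.shape[1]]=e;out=out[:600]
cv2.imwrite('pics/crop.png',out[:,:,::-1])
# depth heights over whole pack region
vv,uu=np.mgrid[170:255,380:460];uv=np.c_[uu.ravel(),vv.ravel()]
P=dep('top',uv,D);m=(P[:,2]>.02)&(P[:,2]<.08);print(m.sum(),np.percentile(P[m,2],[5,25,50,75,95]))
m=(P[:,2]>.034)&(P[:,2]<.08)
b=cv2.minAreaRect((P[m,:2]*1000).astype(np.float32));print(b)
print(cv2.boxPoints(b))
# bed surface points by depth
vv,uu=np.mgrid[200:250:1,240:322];uv=np.c_[uu.ravel(),vv.ravel()];P=dep('top',uv,D)
m=(P[:,2]>.006)&(P[:,2]<.06);Q=P[m];print('bed',len(Q))
s=np.argsort(Q[:,1])[::150];print(np.round(Q[s]*1000))
E
```

```text
1574 [0.03552975 0.04059034 0.04241645 0.04424042 0.0466232 ]
((549.7022094726562, -270.33953857421875), (149.63229370117188, 60.50271224975586), 30.03377342224121)
[[ 469.79047 -281.59628]
 [ 500.0727  -333.9753 ]
 [ 629.61395 -259.0828 ]
 [ 599.3317  -206.70377]]
bed 3808
[[579. -31.  13.]
 [543. -21.  10.]
 [533. -14.  11.]
 [518.  -6.  13.]
 [557.   1.  14.]
 [520.   8.  15.]
 [503.  16.  14.]
 [513.  23.  14.]
 [476.  31.  12.]
 [467.  38.   8.]
 [495.  46.  33.]
 [534.  54.  26.]
 [537.  62.  25.]
 [520.  69.  25.]
 [573.  76.  28.]
 [534.  84.  25.]
 [561.  91.  27.]
 [474. 100.  10.]
 [488. 108.  28.]
 [522. 115.  27.]
 [546. 123.  29.]
 [546. 131.  36.]
 [536. 139.  33.]
 [469. 147.   7.]
 [506. 155.  51.]
 [565. 163.  37.]]
```

View pics/crop.png

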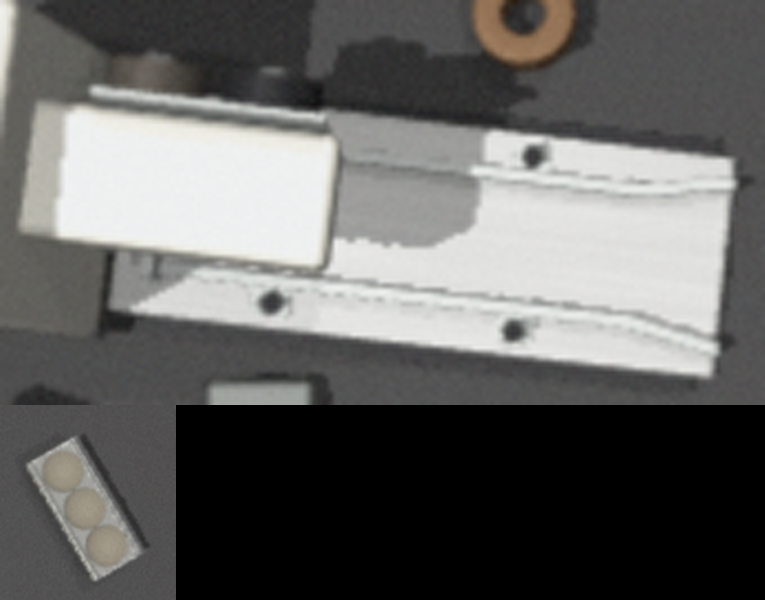

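The crop confirms the pack: three buns in a white tray, 150 × 60 mm and about 44 mm high by depth. Bed edges and guides are clearly visible, with the low edge corners at about (323,200) and (318,249). Next I fit the bed.

Run:
```python
from h import *
a=np.load('pics/top0.npz');g=cv2.cvtColor(a['im'],cv2.COLOR_RGB2GRAY).astype(float)
def edge(line,falling=True):
    d=np.diff(line);k=np.argmin(d) if falling else np.argmax(d)
    w=np.abs(d[max(k-1,0):k+2]);return max(k-1,0)+(w*np.arange(len(w))).sum()/w.sum()+.5
low=[(c,232+edge(g[232:252,c])) for c in range(240,316,3)]
up=[(c,190+edge(g[190:206,c],False)) for c in range(272,320,3)]
end=[(305+edge(g[r,305:330]),r) for r in range(206,244,2)]
def fit(P):
    vx,vy,x,y=cv2.fitLine(np.float32(P),cv2.DIST_HUBER,0,.01,.01).ravel();return np.array([x,y]),np.array([vx,vy])
# cast on tilted plane, iterating yaw
yaw=np.radians(84);o=np.array([.53,-.04,.01])
for i in range(6):
    ux=np.array([np.cos(yaw)*np.cos(.13963),np.sin(yaw)*np.cos(.13963),np.sin(.13963)])
    uy=np.array([-np.sin(yaw),np.cos(yaw),0]);n=np.cross(ux,uy)
    C=lambda P:(lambda od:od[0]+od[1]*(((o-od[0])@n)/(od[1]@n))[:,None])(ray('top',P))
    L,U,E=map(C,(low,up,end))
    (pl,vl),(pu,vu),(pe,ve)=[fit(Q[:,:2]*1000) for Q in(L,U,E)]
    yl,yu,ye=[np.degrees(np.arctan2(v[1],v[0]))%180 for v in(vl,vu,ve)]
    yaw=np.radians((yl+yu)/2)
    dl=np.r_[np.cos(yaw),np.sin(yaw)];nl=np.r_[-dl[1],dl[0]]
    mid=(pl@nl+pu@nl)/2; o[:2]=(dl*(pe@dl)+nl*mid)/1000
print('yaws low up end',yl,yu,ye,'width',abs(pl@nl-pu@nl),'origin',o)
# guides: bright ridges: print profile across bed rows at columns
B=np.c_[ux,uy,n]
for c in (262,270,278,286,294):
    print(c,g[200:245,c].astype(int))
D=a['d']
for nm,(u0,u1,v0,v1) in dict(head=(165,240,180,225)).items():
    vv,uu=np.mgrid[v0:v1,u0:u1];P=dep('top',np.c_[uu.ravel(),vv.ravel()],D);q=(P-o)@B;m=(q[:,2]>.08)&(q[:,2]<.2)
    print(nm,np.percentile(q[m],[1,50,99],axis=0).round(3))
```

```text
yaws low up end 83.809685 83.76582 173.69548 width 120.62521 origin [ 0.5202412  -0.02897479  0.01      ]
262 [157 156 162 146 128 135 140 150 154 158 158 156 155 157 152 156 167 220
 223 225 226 224 226 225 226 227 225 227 222 219 179 224 227 194 209 215
 222 228 225 227 229 226 186  96  66]
270 [221 182 208 225 207 187 206 221 222 226 229 226 227 228 226 225 223 226
 228 225 225 225 225 226 224 226 226 225 225 223 208 168 225 229 201 206
 225 220 220 226 222 224 223 170  88]
278 [ 64  72 139 215 226 194 183 205 213 221 227 230 228 227 227 228 224 225
 226 226 226 225 225 225 227 224 225 227 226 225 220 174 171 226 231 196
 183 176 198 201 204 225 228 223 144]
286 [226 227 220 181 218 227 197 196 208 208 221 229 227 227 226 225 226 224
 224 226 224 224 226 223 226 226 226 227 228 225 225 220 169 166 225 228
 195 208 213 222 226 223 224 228 221]
294 [226 226 226 223 181 217 225 195 193 206 219 225 228 227 226 226 225 226
 221 222 225 224 224 225 224 227 227 225 226 228 226 224 219 176 181 224
 228 205 211 219 222 223 223 225 227]
head [[ 0.209 -0.053  0.094]
 [ 0.282 -0.008  0.136]
 [ 0.356  0.038  0.17 ]]
```

```bash
cat >> h.py <<'E'
YAW=np.radians(83.79);A=np.radians(8);O=np.array([.5202,-.0290,.01])
UX=np.array([np.cos(YAW)*np.cos(A),np.sin(YAW)*np.cos(A),np.sin(A)]);UY=np.array([-np.sin(YAW),np.cos(YAW),0]);B=np.c_[UX,UY,np.cross(UX,UY)]
def onbed(n,uv,h,T=None):
    o,d=ray(n,uv,T);N=B[:,2];P=o+d*(((O+N*h-o)@N)/(d@N))[:,None];return (P-O)@B*1000
E
python3 - <<'E'
from h import *
P=[(270,203.2),(270,232.6),(278,204),(278,233.6),(286,205),(286,234.6),(294,205.6),(294,235.6)]
print(onbed('top',P,.014).round(1))
print(ctrl.get_obs()['q'].round(3))
p=np.array([.5497,-.2703]);c=ctrl.get_obs()['tool_pos'][:2];M=R.from_rotvec(ctrl.get_obs()['tool_rot']).as_matrix()
# world delta in tool axes after roll to x yaw=210deg
for y in(153.7,210):
    y=np.radians(y);x=np.r_[np.cos(y),np.sin(y)];yy=np.r_[np.sin(y),-np.cos(y)];d=(p-c)*1000;print(d@x,d@yy)
print(M.round(3))
E
```

```text
[[128.8 -35.1  14. ]
 [120.7  35.4  14. ]
 [109.4 -35.5  14. ]
 [101.3  35.6  14. ]
 [ 89.9 -35.4  14. ]
 [ 81.9  35.8  14. ]
 [ 70.5 -36.2  14. ]
 [ 62.4  36.   14. ]]
[ 0.993  0.053  1.614 -0.     1.476 -0.119]
-612.7736082618159 -623.1938115520244
178.4746385756425 -855.5751428859065
[[-0.897  0.443 -0.001]
 [ 0.443  0.897 -0.002]
 [ 0.    -0.002 -1.   ]]
```

```bash
python3 -m handwheel '[{"tx":-10,"ty":-10,"tz":-10},{"tx":-20,"ty":-20,"tz":-10},{"tx":-28,"ty":-28,"tz":-10},{"tx":-28,"ty":-28},{"tx":-28,"ty":-28},{"tx":-28,"ty":-28},{"tx":-28,"ty":-28},{"tx":-28,"ty":-28},{"tx":-28,"ty":-28},{"tx":-28,"ty":-28},{"tx":-28,"ty":-28},{"tx":-28,"ty":-28}]' 85
python3 -m handwheel '[{"tx":-28,"ty":-28},{"tx":-28,"ty":-28},{"tx":-28,"ty":-28},{"tx":-28,"ty":-28},{"tx":-28,"ty":-28},{"tx":-28,"ty":-28},{"tx":-28,"ty":-28},{"tx":-28,"ty":-28},{"tx":-28,"ty":-28},{"tx":-20,"ty":-20},{"tx":-10,"ty":-10},{"roll":-0.05}]'
python3 -m handwheel '[{"roll":-0.11},{"roll":-0.11},{"roll":-0.11},{"roll":-0.11},{"roll":-0.11},{"roll":-0.11},{"roll":-0.11},{"roll":-0.11},{"roll":-0.05},{},{}]'
python3 - <<'E'
from h import *
o=ctrl.get_obs();print(o['q'].round(3),o['contact_force'])
T=wristT();im,D=optics.get_image('wrist');cv2.imwrite('pics/w1.png',im[:,:,::-1])
vv,uu=np.mgrid[0:400:2,0:640:2];uv=np.c_[uu.ravel(),vv.ravel()];P=dep('wrist',uv,D,T)
m=(P[:,2]>.034)&(P[:,2]<.06)&(np.hypot(P[:,0]-.55,P[:,1]+.27)<.11)
b=cv2.minAreaRect((P[m,:2]*1000).astype(np.float32));print(m.sum(),b,np.median(P[m,2]))
m2=(P[:,2]<.01)&(P[:,2]>-.02);print('bench z',np.median(P[m2,2]))
E
```

```text
[ 0.993  0.053  1.614 -0.     1.476 -0.119] [ 0.42762656  0.51764943 -0.64949816]
0 ((0.0, 0.0), (0.0, 0.0), 0.0) nan
bench z 0.0007418206975391417$[0]: bad value
$[0]: bad value
$[0]: bad value
  return _methods._mean(a, axis=axis, dtype=dtype,
  ret = ret.dtype.type(ret / rcount)
```

View pics/w1.png

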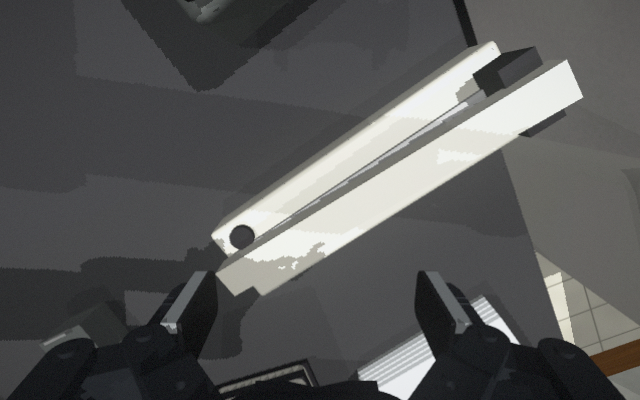

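The picture shows only the sealer below the start pose: the arm has not moved, because the rows were refused. I'll write out all four keys in full.

```bash
python3 -m handwheel '[{"tx":-10,"ty":-10,"tz":-10,"roll":0},{"tx":-20,"ty":-20,"tz":-10,"roll":0},{"tx":-28,"ty":-28,"tz":-10,"roll":0},{"tx":-28,"ty":-28,"tz":0,"roll":0},{"tx":-28,"ty":-28,"tz":0,"roll":0},{"tx":-28,"ty":-28,"tz":0,"roll":0},{"tx":-28,"ty":-28,"tz":0,"roll":0},{"tx":-28,"ty":-28,"tz":0,"roll":0},{"tx":-28,"ty":-28,"tz":0,"roll":0},{"tx":-28,"ty":-28,"tz":0,"roll":0},{"tx":-28,"ty":-28,"tz":0,"roll":0},{"tx":-28,"ty":-28,"tz":0,"roll":0}]' 85
```

```text
t: 1.15
tool_pos: [0.4174, 0.1433, 0.2612]
tool_rot: [0.714, 3.059, 0.0]
contact_force: [0.8, 0.0, 0.4]
opening: 0.0849
grip_force: 0.0
```

```bash
python3 -m handwheel '[{"tx":-28,"ty":-28,"tz":0,"roll":0},{"tx":-28,"ty":-28,"tz":0,"roll":0},{"tx":-28,"ty":-28,"tz":0,"roll":0},{"tx":-28,"ty":-28,"tz":0,"roll":0},{"tx":-28,"ty":-28,"tz":0,"roll":0},{"tx":-28,"ty":-28,"tz":0,"roll":0},{"tx":-28,"ty":-28,"tz":0,"roll":0},{"tx":-28,"ty":-28,"tz":0,"roll":0},{"tx":-28,"ty":-28,"tz":0,"roll":0},{"tx":-20,"ty":-20,"tz":0,"roll":0},{"tx":-10,"ty":-10,"tz":0,"roll":0},{"tx":0,"ty":0,"tz":0,"roll":-0.08}]'
python3 -m handwheel '[{"tx":0,"ty":0,"tz":0,"roll":-0.11},{"tx":0,"ty":0,"tz":0,"roll":-0.11},{"tx":0,"ty":0,"tz":0,"roll":-0.11},{"tx":0,"ty":0,"tz":0,"roll":-0.11},{"tx":0,"ty":0,"tz":0,"roll":-0.11},{"tx":0,"ty":0,"tz":0,"roll":-0.11},{"tx":0,"ty":0,"tz":0,"roll":-0.11},{"tx":0,"ty":0,"tz":0,"roll":-0.11},{"tx":0,"ty":0,"tz":0,"roll":-0.02},{"tx":0,"ty":0,"tz":0,"roll":0},{"tx":0,"ty":0,"tz":0,"roll":0}]'
python3 - <<'E'
from h import *
o=ctrl.get_obs();print(o['q'].round(3),o['contact_force'])
T=wristT();im,D=optics.get_image('wrist');cv2.imwrite('pics/w2.png',im[:,:,::-1])
vv,uu=np.mgrid[0:400:2,0:640:2];uv=np.c_[uu.ravel(),vv.ravel()];P=dep('wrist',uv,D,T)
m=(P[:,2]>.034)&(P[:,2]<.06)&(np.hypot(P[:,0]-.55,P[:,1]+.27)<.11)
b=cv2.minAreaRect((P[m,:2]*1000).astype(np.float32));print(m.sum(),b,np.median(P[m,2]))
M=R.from_rotvec(o['tool_rot']).as_matrix();x=M[:2,0];print('tool x yaw',np.degrees(np.arctan2(x[1],x[0])))
print('delta in tool (top-cam target)',M.T@(np.r_[.5497,-.2703,.0]-o['tool_pos'])*1000)
E
```

```text
t: 2.15
tool_pos: [0.5455, -0.2352, 0.2604]
tool_rot: [-0.594, -3.084, -0.0]
contact_force: [-0.2, 0.4, -0.8]
opening: 0.0849
grip_force: 0.0
t: 3.07
tool_pos: [0.5453, -0.2322, 0.2612]
tool_rot: [0.807, -3.036, -0.0]
contact_force: [0.0, 1.3, -0.3]
opening: 0.0849
grip_force: 0.0
[-0.528 -0.039  1.656  0.     1.526 -2.618] [ 0.04929061  1.28837239 -0.27889425]
1932 ((549.9891357421875, -270.849609375), (146.32058715820312, 57.323875427246094), 29.376758575439453) 0.043742386414047374
tool x yaw -150.23842425539618
delta in tool (top-cam target) [ 15.09025222 -35.311901   261.21235978]
```

View pics/w2.png

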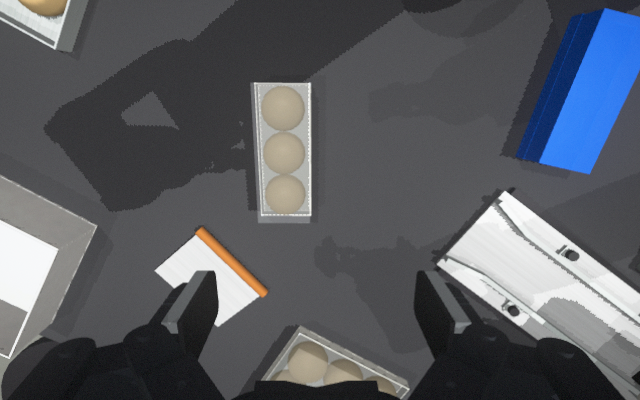

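The wrist view shows the pack at (283,150). Its depth gives (550,-270.5) mm at 29.4°, top at 43.7 mm, which agrees with the top camera. Now I approach and grip.

```bash
python3 -m handwheel '[{"tx":5,"ty":-12,"tz":10,"roll":0},{"tx":5,"ty":-12,"tz":20,"roll":0},{"tx":5,"ty":-11,"tz":30,"roll":0},{"tx":0,"ty":0,"tz":30,"roll":0},{"tx":0,"ty":0,"tz":30,"roll":0},{"tx":0,"ty":0,"tz":30,"roll":0},{"tx":0,"ty":0,"tz":30,"roll":0},{"tx":0,"ty":0,"tz":30,"roll":0},{"tx":0,"ty":0,"tz":20,"roll":0},{"tx":0,"ty":0,"tz":12,"roll":0},{"tx":0,"ty":0,"tz":6,"roll":0},{"tx":0,"ty":0,"tz":1,"roll":0}]'
python3 -m handwheel '[{"tx":0,"ty":0,"tz":0,"roll":0},{"tx":0,"ty":0,"tz":0,"roll":0},{"tx":0,"ty":0,"tz":0,"roll":0},{"tx":0,"ty":0,"tz":0,"roll":0},{"tx":0,"ty":0,"tz":0,"roll":0},{"tx":0,"ty":0,"tz":0,"roll":0},{"tx":0,"ty":0,"tz":0,"roll":0},{"tx":0,"ty":0,"tz":0,"roll":0}]' 45 25
```

```text
t: 4.12
tool_pos: [0.5492, -0.2705, 0.011]
tool_rot: [0.808, -3.035, -0.002]
contact_force: [-0.4, -0.4, -0.4]
opening: 0.085
grip_force: 0.0
t: 4.78
tool_pos: [0.5512, -0.2713, 0.0144]
tool_rot: [-0.809, 3.033, -0.004]
contact_force: [-1.6, -0.3, 6.5]
opening: 0.0598
grip_force: 30.8
```

```bash
python3 -m handwheel '[{"tx":0,"ty":0,"tz":-5,"roll":0},{"tx":0,"ty":0,"tz":-15,"roll":0},{"tx":0,"ty":0,"tz":-25,"roll":0},{"tx":0,"ty":0,"tz":-25,"roll":-0.05},{"tx":0,"ty":0,"tz":-25,"roll":-0.1},{"tx":0,"ty":0,"tz":-15,"roll":-0.1},{"tx":0,"ty":0,"tz":-5,"roll":-0.1},{"tx":0,"ty":0,"tz":0,"roll":-0.1},{"tx":0,"ty":0,"tz":0,"roll":-0.1},{"tx":0,"ty":0,"tz":0,"roll":-0.1},{"tx":0,"ty":0,"tz":0,"roll":-0.1},{"tx":0,"ty":0,"tz":0,"roll":-0.1}]'
python3 -m handwheel '[{"tx":0,"ty":0,"tz":0,"roll":-0.09},{"tx":0,"ty":0,"tz":0,"roll":0},{"tx":0,"ty":0,"tz":0,"roll":0}]'
cat > d.py <<'E'
from h import *
import sys
b=np.array([float(v) for v in sys.argv[1:4]])/1000
o=ctrl.get_obs();M=R.from_rotvec(o['tool_rot']).as_matrix();W=O+B@b
print('t',o['t'],'bed pos tcp',((o['tool_pos']-O)@B*1000).round(1),'world tgt',W.round(4),'delta tool',(M.T@(W-o['tool_pos'])*1000).round(1))
x=M[:2,0];print('tool yaw',np.degrees(np.arctan2(x[1],x[0])),'want',83.79-180,'z axis',M[:,2].round(4),'f bed',(B.T@o['contact_force']).round(2),'op',o['opening'],o['grip_force'],'q6',o['q'][5])
E
python3 d.py 75 0 0
```

```text
t: 5.78
tool_pos: [0.5881, -0.1886, 0.1196]
tool_rot: [1.739, -2.498, 0.087]
contact_force: [0.3, 0.2, -2.9]
opening: 0.0598
grip_force: 29.8
t: 6.03
tool_pos: [0.5941, -0.1681, 0.1156]
tool_rot: [1.791, -2.433, 0.103]
contact_force: [0.3, -0.4, -2.7]
opening: 0.0595
grip_force: 29.7
t 6.0333 bed pos tcp [-114.3  -88.5  122.7] world tgt [0.5282 0.0448 0.0204] delta tool [-195.2  124.8   71.3]
tool yaw -107.20180330538037 want -96.21 z axis [-0.055  -0.1249 -0.9906] f bed [-0.76 -0.37 -2.61] op 0.059518580950678385 29.719238877296448 q6 -3.1347267378184673
```

Joint 6 reached its limit here and the tool tilted. I'll roll back, move over the bed, and finish the turn there.

```bash
python3 -m handwheel '[{"tx":0,"ty":0,"tz":0,"roll":0.1},{"tx":0,"ty":0,"tz":0,"roll":0.1},{"tx":0,"ty":0,"tz":0,"roll":0.1},{"tx":0,"ty":0,"tz":0,"roll":0.1},{"tx":0,"ty":0,"tz":0,"roll":0},{"tx":0,"ty":0,"tz":0,"roll":0}]'
python3 d.py 75 0 80
```

```text
t: 6.53
tool_pos: [0.5942, -0.1707, 0.1168]
tool_rot: [1.277, -2.755, 0.14]
contact_force: [-0.3, 0.1, -1.9]
opening: 0.0594
grip_force: 29.7
t 6.5333 bed pos tcp [-116.7  -88.9  124.3] world tgt [0.527  0.0338 0.0997] delta tool [-113.4  183.7   -5.1]
tool yaw -130.41663682935658 want -96.21 z axis [-0.0533 -0.1256 -0.9906] f bed [-0.15  0.35 -1.87] op 0.059388687942673206 29.744247794151306 q6 -2.7372232055519725
```

The tilt stays in the commanded pose. Hitting the joint's other limit from the same heading should tilt the tool the opposite way, possibly into line with the bed. I'll raise the pack and turn it that way, watching closely.

```bash
python3 -m handwheel '[{"tx":0,"ty":0,"tz":-8,"roll":0.12},{"tx":0,"ty":0,"tz":-8,"roll":0.12},{"tx":0,"ty":0,"tz":-8,"roll":0.12},{"tx":0,"ty":0,"tz":-8,"roll":0.12},{"tx":0,"ty":0,"tz":-8,"roll":0.12},{"tx":0,"ty":0,"tz":-8,"roll":0.12},{"tx":0,"ty":0,"tz":-8,"roll":0.12},{"tx":0,"ty":0,"tz":-8,"roll":0.12},{"tx":0,"ty":0,"tz":-8,"roll":0.12},{"tx":0,"ty":0,"tz":-8,"roll":0.12},{"tx":0,"ty":0,"tz":0,"roll":0.12},{"tx":0,"ty":0,"tz":0,"roll":0.12}]' >/dev/null
python3 -m handwheel '[{"tx":0,"ty":0,"tz":0,"roll":0.12},{"tx":0,"ty":0,"tz":0,"roll":0.12},{"tx":0,"ty":0,"tz":0,"roll":0.12},{"tx":0,"ty":0,"tz":0,"roll":0.12},{"tx":0,"ty":0,"tz":0,"roll":0.12},{"tx":0,"ty":0,"tz":0,"roll":0.12},{"tx":0,"ty":0,"tz":0,"roll":0.12},{"tx":0,"ty":0,"tz":0,"roll":0.12},{"tx":0,"ty":0,"tz":0,"roll":0.12},{"tx":0,"ty":0,"tz":0,"roll":0.12},{"tx":0,"ty":0,"tz":0,"roll":0.12},{"tx":0,"ty":0,"tz":0,"roll":0.12}]'
python3 d.py 75 0 80
```

```text
t: 8.53
tool_pos: [0.5986, -0.1603, 0.1961]
tool_rot: [2.588, 1.63, -0.172]
contact_force: [0.2, 0.5, -2.2]
opening: 0.0597
grip_force: 29.7
t 8.5333 bed pos tcp [-95.  -92.2 201.3] world tgt [0.527  0.0338 0.0997] delta tool [ 155.9 -148.9   75. ]
tool yaw 64.39590524412074 want -96.21 z axis [-0.0531 -0.1256 -0.9907] f bed [ 0.25 -0.11 -2.27] op 0.059652122376345984 29.73982572555542 q6 0.14711209823008786
```

```bash
python3 -m handwheel '[{"tx":0,"ty":0,"tz":0,"roll":0.12},{"tx":0,"ty":0,"tz":0,"roll":0.12},{"tx":0,"ty":0,"tz":0,"roll":0.12},{"tx":0,"ty":0,"tz":0,"roll":0.12},{"tx":0,"ty":0,"tz":0,"roll":0.12},{"tx":0,"ty":0,"tz":0,"roll":0.12},{"tx":0,"ty":0,"tz":0,"roll":0.12},{"tx":0,"ty":0,"tz":0,"roll":0.12},{"tx":0,"ty":0,"tz":0,"roll":0.12},{"tx":0,"ty":0,"tz":0,"roll":0.12},{"tx":0,"ty":0,"tz":0,"roll":0.12},{"tx":0,"ty":0,"tz":0,"roll":0.12}]' >/dev/null
python3 -m handwheel '[{"tx":0,"ty":0,"tz":0,"roll":0.12},{"tx":0,"ty":0,"tz":0,"roll":0.12},{"tx":0,"ty":0,"tz":0,"roll":0.12},{"tx":0,"ty":0,"tz":0,"roll":0.12},{"tx":0,"ty":0,"tz":0,"roll":0.12},{"tx":0,"ty":0,"tz":0,"roll":0.12},{"tx":0,"ty":0,"tz":0,"roll":0.12},{"tx":0,"ty":0,"tz":0,"roll":0.12},{"tx":0,"ty":0,"tz":0,"roll":0.12},{"tx":0,"ty":0,"tz":0,"roll":0.12},{"tx":0,"ty":0,"tz":0,"roll":0.12},{"tx":0,"ty":0,"tz":0,"roll":0.12}]' >/dev/null
python3 d.py 75 0 80
python3 -m handwheel '[{"tx":0,"ty":0,"tz":0,"roll":0.1},{"tx":0,"ty":0,"tz":0,"roll":0.1},{"tx":0,"ty":0,"tz":0,"roll":0.1},{"tx":0,"ty":0,"tz":0,"roll":0.1}]'
python3 d.py 75 0 80
```

```text
t 10.5333 bed pos tcp [-95.  -92.2 201.3] world tgt [0.527  0.0338 0.0997] delta tool [-189.1  103.6   75. ]
tool yaw -100.47803256721075 want -96.21 z axis [-0.0531 -0.1256 -0.9907] f bed [-0.55  0.46 -3.03] op 0.05962718341543523 29.73567545413971 q6 3.027116900282207
t: 10.87
tool_pos: [0.5695, -0.227, 0.2031]
tool_rot: [1.639, -2.621, 0.06]
contact_force: [-0.4, -1.4, -2.8]
opening: 0.0598
grip_force: 29.7
t 10.8667 bed pos tcp [-162.8  -70.4  217.9] world tgt [0.527  0.0338 0.0997] delta tool [-221.9  153.    88.7]
tool yaw -115.98003175170075 want -96.21 z axis [-0.0215 -0.0594 -0.998 ] f bed [-1.78  0.21 -2.56] op 0.05975373622744387 29.745611250400543 q6 3.132211784960576
```

The opposite limit is tilting the tool the right way, so I keep going, drifting back towards +y.

```bash
python3 -m handwheel '[{"tx":-12,"ty":3,"tz":0,"roll":0.1},{"tx":-12,"ty":3,"tz":0,"roll":0.1},{"tx":-12,"ty":3,"tz":0,"roll":0.1},{"tx":-12,"ty":3,"tz":0,"roll":0.1}]'
python3 d.py 75 0 80
```

```text
t: 11.2
tool_pos: [0.5166, -0.2807, 0.2006]
tool_rot: [-1.364, 2.763, 0.022]
contact_force: [-0.3, -0.8, -2.9]
opening: 0.0595
grip_force: 29.7
t 11.2 bed pos tcp [-221.7  -23.7  223.6] world tgt [0.527  0.0338 0.0997] delta tool [-249.6  184.4  113.7]
tool yaw -127.4079312585779 want -96.21 z axis [ 0.0478  0.0395 -0.9981] f bed [-1.19  0.18 -2.8 ] op 0.05949959341153494 29.744675159454346 q6 3.132168078655891
```

```bash
python3 -m handwheel '[{"tx":0,"ty":0,"tz":-5,"roll":-0.12},{"tx":0,"ty":0,"tz":-5,"roll":-0.12},{"tx":0,"ty":0,"tz":-5,"roll":-0.12},{"tx":0,"ty":0,"tz":-5,"roll":-0.12},{"tx":0,"ty":0,"tz":-5,"roll":-0.12},{"tx":0,"ty":0,"tz":-5,"roll":-0.12},{"tx":0,"ty":0,"tz":-5,"roll":-0.12}]'
python3 -m handwheel '[{"tx":-20,"ty":-11,"tz":-5,"roll":0},{"tx":-36,"ty":-18,"tz":-5,"roll":0},{"tx":-36,"ty":-18,"tz":-5,"roll":0},{"tx":-36,"ty":-18,"tz":-5,"roll":0},{"tx":-36,"ty":-18,"tz":-5,"roll":0},{"tx":-36,"ty":-18,"tz":-5,"roll":0},{"tx":-36,"ty":-18,"tz":-5,"roll":0},{"tx":-36,"ty":-18,"tz":0,"roll":0},{"tx":-36,"ty":-18,"tz":0,"roll":0},{"tx":-36,"ty":-18,"tz":0,"roll":0},{"tx":-36,"ty":-18,"tz":0,"roll":0},{"tx":-20,"ty":-11,"tz":0,"roll":0}]'
python3 d.py 75 0 80
```

```text
t: 11.78
tool_pos: [0.5154, -0.2813, 0.2354]
tool_rot: [-2.381, 1.957, -0.017]
contact_force: [0.1, -1.3, -3.0]
opening: 0.0593
grip_force: 29.8
t: 12.78
tool_pos: [0.6378, 0.1514, 0.2929]
tool_rot: [-2.377, 1.959, -0.016]
contact_force: [-0.0, -0.1, -2.0]
opening: 0.0594
grip_force: 29.7
t 12.7833 bed pos tcp [229.6 -97.4 253.4] world tgt [0.527  0.0338 0.0997] delta tool [100.1 141.2 183. ]
tool yaw -78.93997864699054 want -96.21 z axis [ 0.0466  0.0403 -0.9981] f bed [-0.42 -0.   -2.01] op 0.05936028565294384 29.72580134868622 q6 3.053259610096443
```

```bash
python3 -m handwheel '[{"tx":0,"ty":0,"tz":0,"roll":0.1},{"tx":0,"ty":0,"tz":0,"roll":0.1},{"tx":0,"ty":0,"tz":0,"roll":0.1},{"tx":0,"ty":0,"tz":0,"roll":0.1}]' >/dev/null
python3 d.py 75 0 80
```

```text
t 13.1167 bed pos tcp [ 141.4 -106.   258.2] world tgt [0.527  0.0338 0.0997] delta tool [ 56.  115.5 175.9]
tool yaw -93.34847242895927 want -96.21 z axis [ 0.0489  0.1086 -0.9929] f bed [-0.06 -0.16 -3.11] op 0.059522941752530645 29.75958287715912 q6 3.1321962155793828
```

The tool now leans to within about 2.5° of square to the bed. I'll turn a half turn back, away from the limits, and bring the pack over the foot of the bed.

```bash
python3 -m handwheel '[{"tx":0,"ty":0,"tz":0,"roll":-0.12},{"tx":0,"ty":0,"tz":0,"roll":-0.12},{"tx":0,"ty":0,"tz":0,"roll":-0.12},{"tx":0,"ty":0,"tz":0,"roll":-0.12},{"tx":0,"ty":0,"tz":0,"roll":-0.12},{"tx":0,"ty":0,"tz":0,"roll":-0.12},{"tx":0,"ty":0,"tz":0,"roll":-0.12},{"tx":0,"ty":0,"tz":0,"roll":-0.12},{"tx":0,"ty":0,"tz":0,"roll":-0.12},{"tx":0,"ty":0,"tz":0,"roll":-0.12},{"tx":0,"ty":0,"tz":0,"roll":-0.12},{"tx":0,"ty":0,"tz":0,"roll":-0.12}]' >/dev/null
python3 -m handwheel '[{"tx":0,"ty":0,"tz":0,"roll":-0.12},{"tx":0,"ty":0,"tz":0,"roll":-0.12},{"tx":0,"ty":0,"tz":0,"roll":-0.12},{"tx":0,"ty":0,"tz":0,"roll":-0.12},{"tx":0,"ty":0,"tz":0,"roll":-0.12},{"tx":0,"ty":0,"tz":0,"roll":-0.12},{"tx":0,"ty":0,"tz":0,"roll":-0.12},{"tx":0,"ty":0,"tz":0,"roll":-0.12},{"tx":0,"ty":0,"tz":0,"roll":-0.12},{"tx":0,"ty":0,"tz":0,"roll":-0.12},{"tx":0,"ty":0,"tz":0,"roll":-0.12},{"tx":0,"ty":0,"tz":0,"roll":-0.12}]' >/dev/null
python3 -m handwheel '[{"tx":0,"ty":0,"tz":0,"roll":-0.12},{"tx":0,"ty":0,"tz":0,"roll":-0.09},{"tx":0,"ty":0,"tz":0,"roll":0},{"tx":0,"ty":0,"tz":0,"roll":0}]' >/dev/null
python3 d.py 85 0 80
```

```text
t 15.45 bed pos tcp [ 141.6 -105.8  258.2] world tgt [0.5281 0.0436 0.1011] delta tool [ -52.3 -112.1  175.6]
tool yaw 83.52368562675792 want -96.21 z axis [ 0.0486  0.1078 -0.993 ] f bed [ 0.51  0.01 -3.38] op 0.0596570337384392 29.750650227069855 q6 0.04564255904920612
```

```bash
python3 -m handwheel '[{"tx":-6,"ty":-12,"tz":0,"roll":0},{"tx":-12,"ty":-25,"tz":0,"roll":0},{"tx":-12,"ty":-25,"tz":10,"roll":0},{"tx":-12,"ty":-25,"tz":25,"roll":0},{"tx":-8,"ty":-20,"tz":30,"roll":0},{"tx":-2,"ty":-5,"tz":35,"roll":0},{"tx":0,"ty":0,"tz":35,"roll":0},{"tx":0,"ty":0,"tz":25,"roll":0},{"tx":0,"ty":0,"tz":12,"roll":0},{"tx":0,"ty":0,"tz":4,"roll":0},{"tx":0,"ty":0,"tz":0,"roll":0},{"tx":0,"ty":0,"tz":0,"roll":0}]' >/dev/null
python3 d.py 85 0 30
python3 - <<'E'
from h import *
T=wristT();im,D=optics.get_image('wrist');t,Dt=optics.get_image('top')
cv2.imwrite('pics/w3.png',np.vstack([im[100:400],t[150:300]])[:,:,::-1]);np.savez('pics/w3.npz',im=im,D=D,T=T,t=t,Dt=Dt)
E
```

```text
t 16.45 bed pos tcp [85.9 -1.8 81.7] world tgt [0.5289 0.0505 0.0515] delta tool [ 0.5 -3.9 51.5]
tool yaw 83.61455447550298 want -96.21 z axis [ 0.0519  0.1078 -0.9928] f bed [-0.75 -0.71 -1.41] op 0.059272383993476334 29.652356207370758 q6 -0.043782808607926035
```

View pics/w3.png

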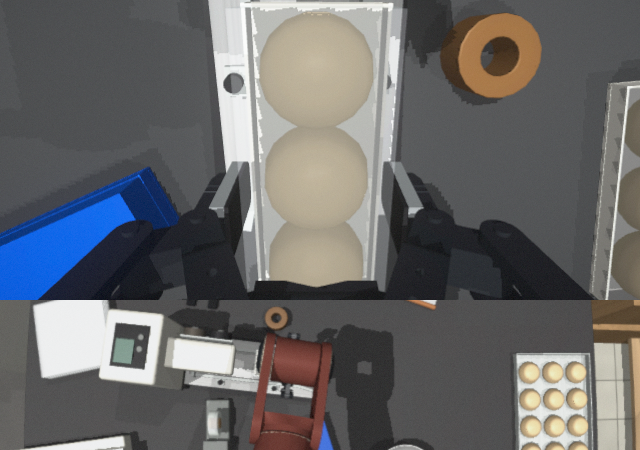

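The wrist view shows the pack held square between the pads, its far end at rows ~105 and columns 247–391. I'll measure its pose in the tool frame and compare it with the bed.

Run:
```python
from h import *
a=np.load('pics/w3.npz');D=a['D'];TC=optics.camera_params('wrist')['tool_from_camera']
vv,uu=np.mgrid[80:390:2,225:415:2];uv=np.c_[uu.ravel(),vv.ravel()]
P=dep('wrist',uv,D,TC);m=(P[:,2]<-.022)&(P[:,2]>-.042)&(abs(P[:,1])<.034)
print(m.sum(),np.percentile(P[m,2],[5,50,95]).round(4),P[m].min(0).round(4),P[m].max(0).round(4))
q=P[m&(P[:,0]>-.01)];
for x0 in np.arange(-.02,.075,.015):
    s=P[m&(abs(P[:,0]-x0)<.008)]
    if len(s):print(x0.round(3),np.percentile(s[:,1],[1,99]).round(4),np.median(s[:,2]).round(4))
C=onz('wrist',[(247,105),(391,105),(262,370),(373,370)],-.031,TC);print((C*1000).round(1))
# guides seen by wrist
Pw=dep('wrist',np.array([[233,183]]),D,a['T']);print((Pw-O)@B*1000)
```

```text
11440 [-0.0305 -0.0294 -0.0284] [-0.0385 -0.0338 -0.042 ] [ 0.0764  0.034  -0.022 ]
-0.02 [-0.0288  0.028 ] -0.0292
-0.005 [-0.0302  0.0294] -0.0294
0.01 [-0.0326  0.0329] -0.0295
0.025 [-0.0288  0.028 ] -0.0294
0.04 [-0.0287  0.0281] -0.0294
0.055 [-0.0287  0.0281] -0.0294
0.07 [-0.0286  0.0281] -0.0294
[[ 77.3 -21.8 -31. ]
 [ 77.2  23.3 -31. ]
 [-26.2 -22.2 -31. ]
 [-26.2  22.9 -31. ]]
[[138.32286225  27.70546855 108.12976661]]
```

```bash
python3 -m handwheel '[{"tx":0,"ty":-1,"tz":5,"roll":0},{"tx":0,"ty":-2,"tz":10,"roll":0},{"tx":0,"ty":-2,"tz":12,"roll":0},{"tx":0,"ty":0,"tz":12,"roll":0},{"tx":0,"ty":0,"tz":6,"roll":0},{"tx":0,"ty":0,"tz":2,"roll":0},{"tx":0,"ty":0,"tz":0,"roll":0}]' >/dev/null
python3 d.py 85 0 14.6
python3 -m handwheel '[{"tx":0,"ty":0,"tz":2,"roll":0},{"tx":0,"ty":0,"tz":2,"roll":0},{"tx":0,"ty":0,"tz":2,"roll":0},{"tx":0,"ty":0,"tz":0,"roll":0}]' > /dev/null
python3 d.py 85 0 14.6
```

```text
t 17.1333 bed pos tcp [84.4  3.5 31.5] world tgt [0.5291 0.0527 0.0363] delta tool [ 1.   2.9 17. ]
tool yaw 83.60886618223776 want -96.21 z axis [ 0.047   0.1085 -0.993 ] f bed [ 0.01 -0.14 -3.47] op 0.05903086196606195 29.737557470798492 q6 -0.045653151103541074
t 17.4667 bed pos tcp [84.3  2.8 26.3] world tgt [0.5291 0.0527 0.0363] delta tool [ 1.   2.4 11.8]
tool yaw 83.61774594763155 want -96.21 z axis [ 0.0487  0.1081 -0.9929] f bed [ 0.03 -0.28 -1.92] op 0.059715673715387205 29.72425639629364 q6 -0.045894528798024824
```

```bash
python3 -m handwheel '[{"tx":0,"ty":1,"tz":0,"roll":0},{"tx":0,"ty":0.5,"tz":2,"roll":0},{"tx":0,"ty":0,"tz":2,"roll":0},{"tx":0,"ty":0,"tz":2,"roll":0},{"tx":0,"ty":0,"tz":0,"roll":0}]' > /dev/null
python3 d.py 85 0 14.6
python3 -m handwheel '[{"tx":0,"ty":0,"tz":2,"roll":0},{"tx":0,"ty":0,"tz":1,"roll":0},{"tx":0,"ty":0,"tz":0,"roll":0}]' > /dev/null
python3 d.py 85 0 14.6
```

```text
t 17.8833 bed pos tcp [84.1  1.4 20.1] world tgt [0.5291 0.0527 0.0363] delta tool [1.1 1.2 5.5]
tool yaw 83.61102060575523 want -96.21 z axis [ 0.048   0.1082 -0.993 ] f bed [-0.46 -0.51 -3.05] op 0.05969919943535653 29.732283353805542 q6 -0.046240844378945316
t 18.1333 bed pos tcp [84.1  1.1 17.3] world tgt [0.5291 0.0527 0.0363] delta tool [1.  1.  2.7]
tool yaw 83.61577956270226 want -96.21 z axis [ 0.0484  0.1082 -0.9929] f bed [-0.31  0.06 -2.39] op 0.05970632120407188 29.756691455841064 q6 -0.04642667615493222
```

```bash
python3 -m handwheel '[{"tx":0,"ty":0,"tz":1,"roll":0},{"tx":0,"ty":0,"tz":1,"roll":0},{"tx":0,"ty":0,"tz":0,"roll":0}]' > /dev/null
python3 d.py 85 0 14.6
python3 -m handwheel '[{"tx":0,"ty":0,"tz":1,"roll":0},{"tx":0,"ty":0,"tz":1,"roll":0},{"tx":0,"ty":0,"tz":0,"roll":0}]' > /dev/null
python3 d.py 85 0 14.6
```

```text
t 18.3833 bed pos tcp [83.9  0.5 16.2] world tgt [0.5291 0.0527 0.0363] delta tool [1.1 0.5 1.6]
tool yaw 83.64224785907179 want -96.21 z axis [ 0.049   0.1078 -0.993 ] f bed [-1.86  1.9   1.9 ] op 0.05916891561802514 30.405218303203583 q6 -0.04685336326071398
t 18.6333 bed pos tcp [83.8  0.1 15.4] world tgt [0.5291 0.0527 0.0363] delta tool [1.3 0.1 0.7]
tool yaw 83.63969343796258 want -96.21 z axis [ 0.0489  0.1073 -0.993 ] f bed [-2.8   5.42 11.14] op 0.05972575762510267 31.438915729522705 q6 -0.04664522565112135
```

It touched at the expected height, so it is on the bed surface and between the guides. I release, retreat and look.

```bash
python3 -m handwheel '[{"tx":0,"ty":0,"tz":-1,"roll":0},{"tx":0,"ty":0,"tz":-1,"roll":0},{"tx":0,"ty":0,"tz":0,"roll":0},{"tx":0,"ty":0,"tz":0,"roll":0},{"tx":0,"ty":0,"tz":0,"roll":0},{"tx":0,"ty":0,"tz":0,"roll":0}]' 82
python3 -m handwheel '[{"tx":0,"ty":0,"tz":-5,"roll":0},{"tx":0,"ty":0,"tz":-15,"roll":0},{"tx":0,"ty":0,"tz":-25,"roll":0},{"tx":0,"ty":0,"tz":-30,"roll":0},{"tx":-20,"ty":0,"tz":-20,"roll":0},{"tx":-35,"ty":0,"tz":-10,"roll":0},{"tx":-35,"ty":0,"tz":0,"roll":0},{"tx":-25,"ty":0,"tz":0,"roll":0},{"tx":0,"ty":0,"tz":0,"roll":0},{"tx":0,"ty":0,"tz":0,"roll":0}]' 0
cat > look.py <<'E'
from h import *
import sys
d=[];T=wristT();im,D=optics.get_image('wrist');cv2.imwrite(f'pics/{sys.argv[1]}.png',im[:,:,::-1])
vv,uu=np.mgrid[0:400:2,0:640:2];uv=np.c_[uu.ravel(),vv.ravel()];P=dep('wrist',uv,D,T);q=(P-O)@B*1000
m=(q[:,2]>39)&(q[:,2]<49)&(abs(q[:,1])<45)&(q[:,0]<205)&(q[:,0]>-20)&(D[uv[:,1],uv[:,0]]>.12)
s=q[m];print(len(s),'z',np.median(s[:,2]).round(1))
b=cv2.minAreaRect(s[:,:2].astype(np.float32));print(b,'x range',np.percentile(s[:,0],[.5,99.5]).round(1))
E
python3 look.py w4; python3 d.py -15 0 20
```

```text
t: 19.13
tool_pos: [0.5281, 0.0518, 0.037]
tool_rot: [-2.304, -2.057, -0.168]
contact_force: [-0.4, 0.4, -0.1]
opening: 0.0818
grip_force: 0.0
t: 19.97
tool_pos: [0.5097, -0.0741, 0.1279]
tool_rot: [-2.306, -2.053, -0.168]
contact_force: [0.7, 0.7, -2.7]
opening: 0.059
grip_force: 32.7
0 z nan
t 20.0167 bed pos tcp [-28.3   5.5 123.1] world tgt [ 0.5183 -0.0465  0.0277] delta tool [ 15.9   1.7 102.9]
tool yaw 83.54191076654757 want -96.21 z axis [ 0.0481  0.1089 -0.9929] f bed [-0.18  0.8  -2.94] op 0.05901102389022167 32.71976503310725 q6 -0.2713976547797223
  return _methods._mean(a, axis=axis, dtype=dtype,
  ret = ret.dtype.type(ret / rcount)
Traceback (most recent call last):
  File "look.py", line 7, in <module>
    b=cv2.minAreaRect(s[:,:2].astype(np.float32));print(b,'x range',np.percentile(s[:,0],[.5,99.5]).round(1))
                                                                    ~~~~~~~~~~~~~^^^^^^^^^^^^^^^^^^
IndexError: index -1 is out of bounds for axis 0 with size 0
```

View pics/w4.png

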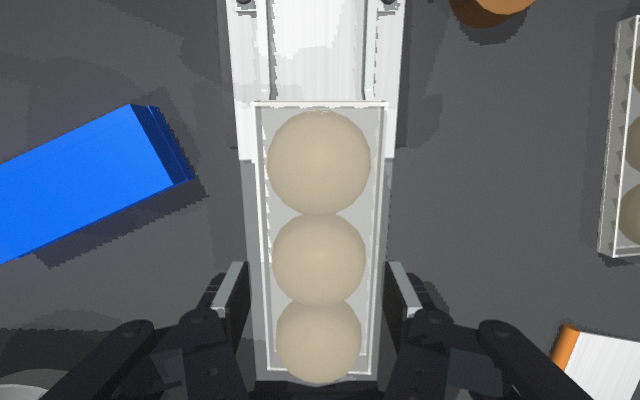

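My mistake: the close command took effect at the start of the call, so the pack was gripped again and carried. The picture shows it still square in the pads (far end at row 105). I'll put it back, and this time retreat open.

```bash
python3 d.py 84 1.5 30
python3 - <<'E'
from h import *
TC=optics.camera_params('wrist')['tool_from_camera'];im,D=optics.get_image('wrist')
vv,uu=np.mgrid[80:390:2,225:415:2];P=dep('wrist',np.c_[uu.ravel(),vv.ravel()],D,TC)
m=(P[:,2]<-.02)&(P[:,2]>-.042)&(abs(P[:,1])<.034);print(np.percentile(P[m],[1,50,99],axis=0).round(4))
E
```

```text
t 20.0167 bed pos tcp [-28.3   5.5 123.1] world tgt [0.5273 0.0497 0.0514] delta tool [114.6   0.3  90.3]
tool yaw 83.54191076654757 want -96.21 z axis [ 0.0481  0.1089 -0.9929] f bed [-0.18  0.8  -2.94] op 0.05901102389022167 32.71976503310725 q6 -0.2713976547797223
[[-0.0094 -0.0336 -0.0418]
 [ 0.0069  0.0289 -0.0318]
 [ 0.0127  0.0338 -0.0202]]
```

Run:
```python
from h import *
TC=optics.camera_params('wrist')['tool_from_camera'];im,D=optics.get_image('wrist')
for v in (110,125,150,200,250,300,350,365):
    print(v,(dep('wrist',np.array([[260,v],[320,v],[378,v]]),D,TC)*1000).round(1).tolist())
```

```text
110 [[75.0, -20.6, -13.1], [74.9, 1.3, -12.9], [75.0, 22.1, -14.9]]
125 [[69.6, -20.8, -13.5], [69.7, 1.3, -14.0], [69.8, 22.2, -16.1]]
150 [[60.4, -21.4, -13.0], [60.4, 1.3, -13.6], [60.7, 22.8, -15.4]]
200 [[40.4, -22.5, -12.3], [41.0, 1.4, -14.4], [41.3, 23.9, -15.5]]
250 [[17.6, -23.9, -10.5], [18.9, 1.5, -13.3], [19.9, 25.1, -15.3]]
300 [[-7.0, -25.2, -10.3], [-4.9, 1.5, -13.5], [-4.7, 26.7, -13.9]]
350 [[-33.6, -26.5, -10.9], [-32.7, 1.6, -12.0], [-31.5, 28.2, -13.5]]
365 [[-42.8, -27.0, -10.5], [-42.1, 1.7, -11.2], [-156.2, 56.6, 111.4]]
```

```bash
python3 -m handwheel '[{"tx":10,"ty":0,"tz":0,"roll":0},{"tx":25,"ty":1,"tz":0,"roll":0},{"tx":30,"ty":1,"tz":0,"roll":0},{"tx":30,"ty":0,"tz":8,"roll":0},{"tx":15,"ty":0,"tz":15,"roll":0},{"tx":4,"ty":0,"tz":20,"roll":0},{"tx":0,"ty":0,"tz":18,"roll":0},{"tx":0,"ty":0,"tz":7,"roll":0},{"tx":0,"ty":0,"tz":2,"roll":0},{"tx":0,"ty":0,"tz":0,"roll":0},{"tx":0,"ty":0,"tz":0,"roll":0}]' >/dev/null
python3 d.py 84 0.5 31
```

```text
t 21.0333 bed pos tcp [84.3 -0.7 51.8] world tgt [0.5282 0.0495 0.0524] delta tool [ 0.3 -2.  20.7]
tool yaw 83.62758825649497 want -96.21 z axis [ 0.0506  0.1081 -0.9929] f bed [-0.7  -0.17 -1.75] op 0.058902286686923794 32.7144334546756 q6 -0.04666641569799986
```

```bash
python3 -m handwheel '[{"tx":0,"ty":-1,"tz":4,"roll":0},{"tx":0,"ty":-0.5,"tz":4,"roll":0},{"tx":0,"ty":0,"tz":3,"roll":0},{"tx":0,"ty":0,"tz":2,"roll":0},{"tx":0,"ty":0,"tz":2,"roll":0},{"tx":0,"ty":0,"tz":0,"roll":0}]' > /dev/null
python3 d.py 84 0.5 31
python3 -m handwheel '[{"tx":0,"ty":0,"tz":1,"roll":0},{"tx":0,"ty":0,"tz":1,"roll":0},{"tx":0,"ty":0,"tz":0,"roll":0}]' > /dev/null
python3 d.py 84 0.5 31
```

```text
t 21.5333 bed pos tcp [83.5  0.3 40.4] world tgt [0.5282 0.0495 0.0524] delta tool [ 0.8 -0.5  9.3]
tool yaw 83.6809839185417 want -96.21 z axis [ 0.0475  0.1071 -0.9931] f bed [-2.3  16.91 25.32] op 0.059097572757091946 39.19899801148176 q6 -0.04767130949294889
t 21.7833 bed pos tcp [83.5 -0.1 39.8] world tgt [0.5282 0.0495 0.0524] delta tool [ 0.7 -0.9  8.8]
tool yaw 83.70778441427818 want -96.21 z axis [ 0.0478  0.1068 -0.9931] f bed [-1.26 21.14 33.76] op 0.058999155635519475 41.74148123682244 q6 -0.047803108268166944
```

```bash
python3 -m handwheel '[{"tx":0,"ty":0,"tz":-3,"roll":0},{"tx":0,"ty":-1,"tz":-4,"roll":0},{"tx":0,"ty":-1,"tz":-4,"roll":0},{"tx":0,"ty":0,"tz":0,"roll":0},{"tx":0,"ty":0,"tz":0,"roll":0}]' > /dev/null
python3 d.py 84 0.5 31
python3 - <<'E'
from h import *
T=wristT();im,D=optics.get_image('wrist')
q=lambda uv:((dep('wrist',np.array(uv),D,T)-O)@B*1000).round(1)
for v in (110,125,150,200,250):print(v,q([[262,v],[320,v],[378,v]]).tolist())
# top face edges across at rows
for v in (130,170,210):
    Q=q([[u,v] for u in range(235,405)]);h=Q[:,2];print(v,[ (u+235,*Q[u]) for u in range(1,170) if abs(h[u]-h[u-1])>6])
E
```

```text
t 22.2 bed pos tcp [83.7  3.6 44.3] world tgt [0.5282 0.0495 0.0524] delta tool [ 0.7  2.6 13.4]
tool yaw 83.60263373661962 want -96.21 z axis [ 0.0487  0.1082 -0.9929] f bed [-0.21  0.57 -2.61] op 0.0589870728086726 36.99642139013122 q6 -0.04709757022752582
110 [[159.1, 23.6, 55.6], [159.1, 2.6, 57.6], [159.2, -17.7, 60.5]]
125 [[153.8, 23.9, 55.4], [153.8, 2.6, 57.3], [154.1, -17.8, 61.2]]
150 [[144.5, 24.4, 55.2], [144.7, 2.6, 57.5], [145.1, -18.5, 60.6]]
200 [[124.0, 25.8, 53.4], [125.5, 2.7, 59.0], [126.0, -19.4, 61.5]]
250 [[102.3, 26.8, 54.8], [103.6, 2.6, 58.2], [104.6, -20.7, 61.3]]
130 [(237, np.float64(152.0), np.float64(33.2), np.float64(55.1)), (395, np.float64(146.3), np.float64(-36.5), np.float64(14.5)), (398, np.float64(144.5), np.float64(-41.7), np.float64(0.8))]
170 [(240, np.float64(136.3), np.float64(33.7), np.float64(52.9)), (308, np.float64(168.3), np.float64(8.9), np.float64(185.3)), (309, np.float64(137.1), np.float64(6.8), np.float64(57.6)), (392, np.float64(126.2), np.float64(-36.3), np.float64(15.0)), (395, np.float64(122.8), np.float64(-41.6), np.float64(1.2))]
210 [(243, np.float64(119.9), np.float64(33.6), np.float64(53.7)), (389, np.float64(104.8), np.float64(-36.0), np.float64(16.1)), (392, np.float64(99.0), np.float64(-41.8), np.float64(0.5))]
```

The pack hangs rolled about 7.5° in the pads, with its underside centred at y ≈ -2 mm. I'll shift 2.5 mm and lower it.

```bash
python3 -m handwheel '[{"tx":0,"ty":-1.5,"tz":0,"roll":0},{"tx":0,"ty":-1.2,"tz":2,"roll":0},{"tx":0,"ty":0,"tz":2,"roll":0},{"tx":0,"ty":0,"tz":2,"roll":0},{"tx":0,"ty":0,"tz":1,"roll":0},{"tx":0,"ty":0,"tz":0,"roll":0}]' > /dev/null
python3 d.py 84 0.5 31
python3 -m handwheel '[{"tx":0,"ty":0,"tz":1,"roll":0},{"tx":0,"ty":0,"tz":1,"roll":0},{"tx":0,"ty":0,"tz":0,"roll":0}]' > /dev/null
python3 d.py 84 0.5 31
```

```text
t 22.75 bed pos tcp [83.6  6.1 36.9] world tgt [0.5282 0.0495 0.0524] delta tool [0.6 5.4 6.1]
tool yaw 83.61332100763144 want -96.21 z axis [ 0.048   0.1082 -0.993 ] f bed [-0.34 -0.43 -2.16] op 0.05905097575513103 36.99098424552403 q6 -0.047367900698787484
t 23.0 bed pos tcp [83.6  5.8 35.3] world tgt [0.5282 0.0495 0.0524] delta tool [0.6 5.1 4.5]
tool yaw 83.61728523914866 want -96.21 z axis [ 0.0487  0.1082 -0.9929] f bed [ 0.32 -0.16 -2.45] op 0.05875960100804003 36.99046758428949 q6 -0.04747737923188294
```

```bash
python3 -m handwheel '[{"tx":0,"ty":0,"tz":1,"roll":0},{"tx":0,"ty":0,"tz":1,"roll":0},{"tx":0,"ty":0,"tz":0,"roll":0}]' > /dev/null
python3 d.py 84 0.5 31
python3 -m handwheel '[{"tx":0,"ty":0,"tz":0,"roll":0},{"tx":0,"ty":0,"tz":0,"roll":0},{"tx":0,"ty":0,"tz":0,"roll":0},{"tx":0,"ty":0,"tz":0,"roll":0},{"tx":0,"ty":0,"tz":0,"roll":0}]' 82
python3 -m handwheel '[{"tx":0,"ty":0,"tz":-10,"roll":0},{"tx":0,"ty":0,"tz":-20,"roll":0},{"tx":0,"ty":0,"tz":-25,"roll":0},{"tx":0,"ty":0,"tz":-25,"roll":0},{"tx":0,"ty":0,"tz":-15,"roll":0},{"tx":0,"ty":0,"tz":0,"roll":0},{"tx":0,"ty":0,"tz":0,"roll":0}]' > /dev/null
python3 look.py w5; python3 d.py -15 0 20
```

```text
t 23.25 bed pos tcp [83.6  5.5 33.7] world tgt [0.5282 0.0495 0.0524] delta tool [0.5 4.9 2.8]
tool yaw 83.61905354625206 want -96.21 z axis [ 0.0492  0.1082 -0.9929] f bed [-0.63 -0.09 -2.22] op 0.059141725954395284 37.02576066079473 q6 -0.04753741259321384
t: 23.67
tool_pos: [0.5233, 0.0492, 0.0551]
tool_rot: [-2.305, -2.057, -0.169]
contact_force: [0.7, 0.1, 0.9]
opening: 0.0817
grip_force: 0.0
4116 z 43.7
((85.16585540771484, 2.4146080017089844), (58.191593170166016, 148.41432189941406), 89.88136291503906) x range [ 12.4 159.3]
t 24.3 bed pos tcp [ 86.    9.4 128.2] world tgt [ 0.5183 -0.0465  0.0277] delta tool [-98.1   5.6 111.1]
tool yaw 83.61340510820526 want -96.21 z axis [ 0.0488  0.1081 -0.9929] f bed [-0.09  0.83 -0.5 ] op 0.08206144044975973 0.0 q6 -0.04543955922700764
```

View pics/w5.png

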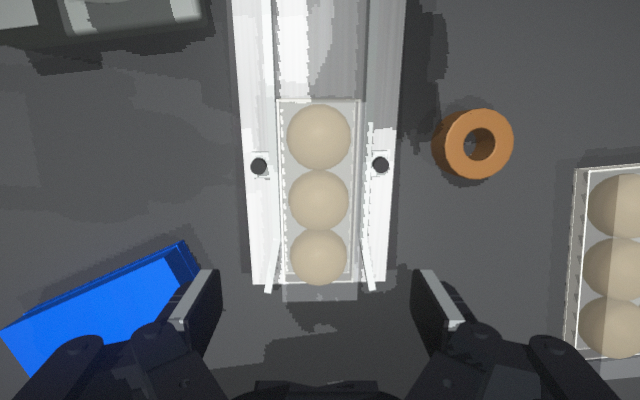

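The pack lies flat in the lane: x 85, y ~2, top at 43.7 mm, direction 0°. In the picture its ends are at rows 98 and 285. Next, fingers shut and a roll so the camera faces downhill, clear of the head.

```bash
python3 -m handwheel '[{"tx":0,"ty":0,"tz":0,"roll":-0.12},{"tx":0,"ty":0,"tz":0,"roll":-0.12},{"tx":0,"ty":0,"tz":0,"roll":-0.12},{"tx":0,"ty":0,"tz":0,"roll":-0.12},{"tx":0,"ty":0,"tz":0,"roll":-0.12},{"tx":0,"ty":0,"tz":0,"roll":-0.12},{"tx":0,"ty":0,"tz":0,"roll":-0.12},{"tx":0,"ty":0,"tz":0,"roll":-0.12},{"tx":0,"ty":0,"tz":0,"roll":-0.12},{"tx":0,"ty":0,"tz":0,"roll":-0.12},{"tx":0,"ty":0,"tz":0,"roll":-0.12},{"tx":0,"ty":0,"tz":0,"roll":-0.12}]' 0 >/dev/null
python3 -m handwheel '[{"tx":0,"ty":0,"tz":0,"roll":-0.12},{"tx":0,"ty":0,"tz":0,"roll":-0.12},{"tx":0,"ty":0,"tz":0,"roll":-0.12},{"tx":0,"ty":0,"tz":0,"roll":-0.12},{"tx":0,"ty":0,"tz":0,"roll":-0.12},{"tx":0,"ty":0,"tz":0,"roll":-0.12},{"tx":0,"ty":0,"tz":0,"roll":-0.12},{"tx":0,"ty":0,"tz":0,"roll":-0.12},{"tx":0,"ty":0,"tz":0,"roll":-0.12},{"tx":0,"ty":0,"tz":0,"roll":-0.12},{"tx":0,"ty":0,"tz":0,"roll":-0.12},{"tx":0,"ty":0,"tz":0,"roll":0}]' >/dev/null
python3 d.py -25 0 90;  python3 d.py -25 0 14; python3 -c "
from h import *
M=R.from_rotvec(ctrl.get_obs()['tool_rot']).as_matrix();print('uphill, left in tool',(M.T@B).round(3).T)"
```

```text
t 26.3 bed pos tcp [ 85.8  10.5 126.1] world tgt [ 0.5162 -0.0661  0.0956] delta tool [ 98.4 -49.6  39.4]
tool yaw -118.30024907051869 want -96.21 z axis [ 0.0451  0.1086 -0.9931] f bed [0.17 0.47 0.  ] op 0.00021590818476100747 0.0 q6 -2.80733395636915
t 26.3 bed pos tcp [ 85.8  10.5 126.1] world tgt [ 0.5173 -0.0555  0.0204] delta tool [ 97.5 -46.5 115.3]
tool yaw -118.30024907051869 want -96.21 z axis [ 0.0451  0.1086 -0.9931] f bed [0.17 0.47 0.  ] op 0.00021590818476100747 0.0 q6 -2.80733395636915
uphill, left in tool [[-0.928  0.373 -0.026]
 [ 0.373  0.927 -0.033]
 [ 0.012 -0.041 -0.999]]
```

```bash
python3 -m handwheel '[{"tx":10,"ty":-5,"tz":0,"roll":0},{"tx":22,"ty":-12,"tz":0,"roll":0},{"tx":27,"ty":-15,"tz":0,"roll":0},{"tx":24,"ty":-13,"tz":0,"roll":0},{"tx":10,"ty":-6,"tz":10,"roll":0},{"tx":2,"ty":-1,"tz":25,"roll":0},{"tx":0,"ty":0,"tz":30,"roll":0},{"tx":0,"ty":0,"tz":28,"roll":0},{"tx":0,"ty":0,"tz":15,"roll":0},{"tx":0,"ty":0,"tz":6,"roll":0},{"tx":0,"ty":0,"tz":0,"roll":0},{"tx":0,"ty":0,"tz":0,"roll":0}]'
python3 d.py -10 -6 14
```

```text
t: 27.3
tool_pos: [0.5249, -0.0565, 0.0243]
tool_rot: [-1.558, 2.613, 0.104]
contact_force: [-0.4, -0.1, 1.0]
opening: -0.0003
grip_force: 0.0
t 27.3 bed pos tcp [-24.5  -7.7  17.9] world tgt [ 0.5249 -0.0414  0.0225] delta tool [-12.9   7.2   3.4]
tool yaw -118.44089046933841 want -96.21 z axis [ 0.0488  0.1083 -0.9929] f bed [-0.03  0.39  1.01] op -0.0003188995474725146 0.0 q6 -3.018630857632363
```

```bash
python3 -m handwheel '[{"tx":-3.7,"ty":1.5,"tz":0,"roll":0},{"tx":-5.6,"ty":2.2,"tz":0,"roll":0},{"tx":-5.6,"ty":2.2,"tz":0,"roll":0},{"tx":-7.4,"ty":3,"tz":0,"roll":0},{"tx":-7.4,"ty":3,"tz":0,"roll":0},{"tx":-7.4,"ty":3,"tz":0,"roll":0},{"tx":-7.4,"ty":3,"tz":0,"roll":0},{"tx":-5.6,"ty":2.2,"tz":0,"roll":0},{"tx":-3.7,"ty":1.5,"tz":0,"roll":0},{"tx":0,"ty":0,"tz":0,"roll":0}]' >/dev/null
python3 d.py 70 -6 14
cat > top.py <<'E'
from h import *
_,D=optics.get_image('top')
E
python3 look.py w6
```

```text
t 28.1333 bed pos tcp [34.6 -7.6 16.1] world tgt [0.5335 0.0373 0.0336] delta tool [-32.3  14.8   1.1]
tool yaw -118.35138650087116 want -96.21 z axis [ 0.0487  0.1091 -0.9928] f bed [ 0.47 -0.04  0.19] op 7.451836333644748e-05 0.033541881130076945 q6 -2.905837396045667
466 z 43.7
((54.10504913330078, 5.660953521728516), (52.4846305847168, 57.70049285888672), 81.0196762084961) x range [23.4 85.1]
```

```bash
cat > rear.py <<'E'
from h import *
T=wristT();im,D=optics.get_image('wrist')
vv,uu=np.mgrid[0:400,0:640];uv=np.c_[uu.ravel(),vv.ravel()];q=(dep('wrist',uv,D,T)-O)@B*1000
m=(q[:,2]>40)&(q[:,2]<48)&(q[:,0]>-20)&(D.ravel()>.1)
for a in range(-35,36,7):
    s=q[m&(abs(q[:,1]-a)<3.5)];print(a,len(s),np.percentile(s[:,0],[1,50,99]).round(1) if len(s)>5 else '')
E
python3 rear.py
```

```text
-35 0 
-28 0 
-21 205 [59.  67.3 71.7]
-14 429 [24.  55.8 70.1]
-7 160 [22.8 24.2 27. ]
0 234 [24.7 26.5 32.2]
7 199 [27.7 33.1 34.7]
14 16 [48.8 49.4 50.1]
21 100 [49.2 76.2 81.6]
28 267 [48.7 51.1 86.2]
35 1
```

The pack's rear edge is at 49 mm with the TCP at 34.6, so the push is following well. Next 50 mm, then feel for contact.

```bash
python3 -m handwheel '[{"tx":-3.7,"ty":1.5,"tz":0,"roll":0},{"tx":-4.6,"ty":1.9,"tz":0,"roll":0},{"tx":-5.6,"ty":2.2,"tz":0,"roll":0},{"tx":-5.6,"ty":2.2,"tz":0,"roll":0},{"tx":-5.6,"ty":2.2,"tz":0,"roll":0},{"tx":-5.6,"ty":2.2,"tz":0,"roll":0},{"tx":-5.6,"ty":2.2,"tz":0,"roll":0},{"tx":-4.6,"ty":1.9,"tz":0,"roll":0},{"tx":-3.7,"ty":1.5,"tz":0,"roll":0},{"tx":-2,"ty":0.8,"tz":0,"roll":0},{"tx":-1,"ty":0.4,"tz":0,"roll":0},{"tx":0,"ty":0,"tz":0,"roll":0}]'>/dev/null
python3 d.py 86 -6 14; python3 rear.py
python3 -m handwheel '[{"tx":-0.7,"ty":0.3,"tz":0,"roll":0},{"tx":-0.7,"ty":0.3,"tz":0,"roll":0},{"tx":-0.7,"ty":0.3,"tz":0,"roll":0},{"tx":-0.7,"ty":0.3,"tz":0,"roll":0}]'>/dev/null
python3 d.py 86 -6 14
```

```text
t 29.2333 bed pos tcp [84.9 -8.3 15.1] world tgt [0.5352 0.0531 0.0358] delta tool [-0.2  2.5  1. ]
tool yaw -118.38932785242984 want -96.21 z axis [ 0.0495  0.1083 -0.9929] f bed [-2.13  0.72  1.41] op 8.224918572806055e-06 0.7710669189691544 q6 -2.8051623013126177
-35 0 
-28 0 
-21 249 [107.6 117.1 121.8]
-14 402 [ 74.7 104.2 119.2]
-7 177 [73.4 74.9 76.4]
0 260 [75.6 77.7 83.3]
7 141 [82.8 84.  85.5]
14 20 [98.9 99.3 99.9]
21 141 [ 98.6 126.5 132.3]
28 229 [ 98.5 100.4 136.2]
35 0 
t 29.6167 bed pos tcp [87.6 -7.9 14.9] world tgt [0.5352 0.0531 0.0358] delta tool [2.2 1.2 0.8]
tool yaw -118.40833351321012 want -96.21 z axis [ 0.0488  0.108  -0.993 ] f bed [-2.83  0.18  2.51] op -7.331689998027436e-05 1.5455492958426476 q6 -2.7991864410341463
```

Sliding friction reads about 2–3 N. I'll creep up 0.6 mm at a time, with a force check after each step that stops the chain.

```bash
cat > g.py <<'E'
from h import *
import sys
o=ctrl.get_obs();f=B.T@o['contact_force'];x=(o['tool_pos']-O)@B*1000
print(round(o['t'],2),x.round(1),f.round(1));sys.exit(f[0]<-4.5)
E
H="python3 -m handwheel"
python3 -m handwheel '[{"tx":-0.56,"ty":0.22,"tz":0,"roll":0}]' >/dev/null; python3 g.py && python3 -m handwheel '[{"tx":-0.56,"ty":0.22,"tz":0,"roll":0}]' >/dev/null && python3 g.py && python3 -m handwheel '[{"tx":-0.56,"ty":0.22,"tz":0,"roll":0}]' >/dev/null && python3 g.py && python3 -m handwheel '[{"tx":-0.56,"ty":0.22,"tz":0,"roll":0}]' >/dev/null && python3 g.py && python3 -m handwheel '[{"tx":-0.56,"ty":0.22,"tz":0,"roll":0}]' >/dev/null && python3 g.py && python3 -m handwheel '[{"tx":-0.56,"ty":0.22,"tz":0,"roll":0}]' >/dev/null && python3 g.py && python3 -m handwheel '[{"tx":-0.56,"ty":0.22,"tz":0,"roll":0}]' >/dev/null && python3 g.py && python3 -m handwheel '[{"tx":-0.56,"ty":0.22,"tz":0,"roll":0}]' >/dev/null && python3 g.py && python3 -m handwheel '[{"tx":-0.56,"ty":0.22,"tz":0,"roll":0}]' >/dev/null && python3 g.py && python3 -m handwheel '[{"tx":-0.56,"ty":0.22,"tz":0,"roll":0}]' >/dev/null && python3 g.py && python3 -m handwheel '[{"tx":-0.56,"ty":0.22,"tz":0,"roll":0}]' >/dev/null && python3 g.py && python3 -m handwheel '[{"tx":-0.56,"ty":0.22,"tz":0,"roll":0}]' >/dev/null && python3 g.py
```

```text
29.7 [88.3 -8.  14.9] [-2.3  0.3  2.5]False
```

```bash
sed -i 's/sys.exit(f\[0\]<-4.5)/sys.exit(int(f[0]<-4.5))/' g.py
python3 -m handwheel '[{"tx":-0.56,"ty":0.22,"tz":0,"roll":0}]' >/dev/null; python3 g.py && python3 -m handwheel '[{"tx":-0.56,"ty":0.22,"tz":0,"roll":0}]' >/dev/null && python3 g.py && python3 -m handwheel '[{"tx":-0.56,"ty":0.22,"tz":0,"roll":0}]' >/dev/null && python3 g.py && python3 -m handwheel '[{"tx":-0.56,"ty":0.22,"tz":0,"roll":0}]' >/dev/null && python3 g.py && python3 -m handwheel '[{"tx":-0.56,"ty":0.22,"tz":0,"roll":0}]' >/dev/null && python3 g.py && python3 -m handwheel '[{"tx":-0.56,"ty":0.22,"tz":0,"roll":0}]' >/dev/null && python3 g.py && python3 -m handwheel '[{"tx":-0.56,"ty":0.22,"tz":0,"roll":0}]' >/dev/null && python3 g.py && python3 -m handwheel '[{"tx":-0.56,"ty":0.22,"tz":0,"roll":0}]' >/dev/null && python3 g.py && python3 -m handwheel '[{"tx":-0.56,"ty":0.22,"tz":0,"roll":0}]' >/dev/null && python3 g.py && python3 -m handwheel '[{"tx":-0.56,"ty":0.22,"tz":0,"roll":0}]' >/dev/null && python3 g.py && python3 -m handwheel '[{"tx":-0.56,"ty":0.22,"tz":0,"roll":0}]' >/dev/null && python3 g.py && python3 -m handwheel '[{"tx":-0.56,"ty":0.22,"tz":0,"roll":0}]' >/dev/null && python3 g.py
```

```text
29.78 [88.9 -8.  14.9] [-2.6  0.6  3.5]
29.87 [89.5 -8.  14.9] [-3.4  0.   2.2]
29.95 [90.2 -8.  14.9] [-3.4 -1.6  2.2]
30.03 [90.8 -8.  14.9] [-3.   0.7  2.8]
30.12 [91.4 -8.1 14.8] [-3.9  0.2  3.1]
30.2 [92.  -8.1 14.8] [-3.6 -1.   3.3]
30.28 [92.6 -8.1 14.8] [-4.2 -0.9  2.5]
30.37 [93.2 -8.1 14.8] [-3.9 -0.4  3.2]
30.45 [93.8 -8.1 14.8] [-4.2 -0.1  3.1]
30.53 [94.4 -8.  14.7] [-3.5 -0.5  3.2]
30.62 [95.  -8.1 14.7] [-4.  -0.5  2.6]
30.7 [95.6 -8.1 14.7] [-2.7 -0.1  2.7]
```

```bash
sed -i 's/-4.5/-5.2/' g.py
python3 -m handwheel '[{"tx":-0.56,"ty":0.22,"tz":0,"roll":0}]' >/dev/null; python3 g.py && python3 -m handwheel '[{"tx":-0.56,"ty":0.22,"tz":0,"roll":0}]' >/dev/null && python3 g.py && python3 -m handwheel '[{"tx":-0.56,"ty":0.22,"tz":0,"roll":0}]' >/dev/null && python3 g.py && python3 -m handwheel '[{"tx":-0.56,"ty":0.22,"tz":0,"roll":0}]' >/dev/null && python3 g.py && python3 -m handwheel '[{"tx":-0.56,"ty":0.22,"tz":0,"roll":0}]' >/dev/null && python3 g.py && python3 -m handwheel '[{"tx":-0.56,"ty":0.22,"tz":0,"roll":0}]' >/dev/null && python3 g.py && python3 -m handwheel '[{"tx":-0.56,"ty":0.22,"tz":0,"roll":0}]' >/dev/null && python3 g.py && python3 -m handwheel '[{"tx":-0.56,"ty":0.22,"tz":0,"roll":0}]' >/dev/null && python3 g.py && python3 -m handwheel '[{"tx":-0.56,"ty":0.22,"tz":0,"roll":0}]' >/dev/null && python3 g.py && python3 -m handwheel '[{"tx":-0.56,"ty":0.22,"tz":0,"roll":0}]' >/dev/null && python3 g.py && python3 -m handwheel '[{"tx":-0.56,"ty":0.22,"tz":0,"roll":0}]' >/dev/null && python3 g.py && python3 -m handwheel '[{"tx":-0.56,"ty":0.22,"tz":0,"roll":0}]' >/dev/null && python3 g.py
```

```text
30.78 [96.2 -8.  14.6] [-2.7  0.3  2.5]
30.87 [96.8 -8.  14.6] [-2.1  0.2  1.9]
30.95 [97.4 -8.  14.6] [-3.7  0.4  3.4]
31.03 [98.  -8.1 14.6] [-3.9  0.3  4.1]
31.12 [98.6 -8.1 14.6] [-3.9 -0.5  2.6]
31.2 [99.2 -8.1 14.6] [-2.8 -0.3  3.3]
31.28 [99.8 -8.1 14.6] [-3.1  0.1  2. ]
31.37 [100.4  -8.   14.5] [-3.2 -0.2  3.2]
31.45 [101.   -8.   14.5] [-3.1  0.5  2.5]
31.53 [101.6  -8.1  14.5] [-2.8  0.5  2.7]
31.62 [102.2  -8.1  14.5] [-3.5  0.6  3.7]
31.7 [102.8  -8.1  14.5] [-2.7 -0.5  2.5]
```

```bash
python3 g.py && python3 -m handwheel '[{"tx":-0.56,"ty":0.22,"tz":0,"roll":0}]' >/dev/null && python3 g.py && python3 -m handwheel '[{"tx":-0.56,"ty":0.22,"tz":0,"roll":0}]' >/dev/null && python3 g.py && python3 -m handwheel '[{"tx":-0.56,"ty":0.22,"tz":0,"roll":0}]' >/dev/null && python3 g.py && python3 -m handwheel '[{"tx":-0.56,"ty":0.22,"tz":0,"roll":0}]' >/dev/null && python3 g.py && python3 -m handwheel '[{"tx":-0.56,"ty":0.22,"tz":0,"roll":0}]' >/dev/null && python3 g.py && python3 -m handwheel '[{"tx":-0.56,"ty":0.22,"tz":0,"roll":0}]' >/dev/null && python3 g.py && python3 -m handwheel '[{"tx":-0.56,"ty":0.22,"tz":0,"roll":0}]' >/dev/null && python3 g.py && python3 -m handwheel '[{"tx":-0.56,"ty":0.22,"tz":0,"roll":0}]' >/dev/null && python3 g.py && python3 -m handwheel '[{"tx":-0.56,"ty":0.22,"tz":0,"roll":0}]' >/dev/null && python3 g.py && python3 -m handwheel '[{"tx":-0.56,"ty":0.22,"tz":0,"roll":0}]' >/dev/null && python3 g.py
```

```text
31.7 [102.8  -8.1  14.5] [-2.7 -0.5  2.5]
31.78 [103.4  -8.1  14.5] [-4.2  0.3  2.9]
31.87 [104.   -8.2  14.5] [-4.1  0.1  3.1]
31.95 [104.7  -8.1  14.4] [-3.3  0.3  2.6]
32.03 [105.3  -8.1  14.4] [-2.5 -0.6  1.4]
32.12 [105.8  -8.1  14.4] [-3.  -0.6  3.5]
32.2 [106.4  -8.1  14.4] [-3.  -0.5  2.2]
32.28 [107.   -8.1  14.4] [-3.2 -0.1  2.6]
32.37 [107.6  -8.2  14.4] [-3.9 -0.8  2.4]
32.45 [108.2  -8.2  14.4] [-3.1  0.4  3. ]
32.53 [108.8  -8.2  14.3] [-3.9 -1.3  2.5]
```

```bash
python3 g.py && python3 -m handwheel '[{"tx":-0.56,"ty":0.22,"tz":0,"roll":0}]' >/dev/null && python3 g.py && python3 -m handwheel '[{"tx":-0.56,"ty":0.22,"tz":0,"roll":0}]' >/dev/null && python3 g.py && python3 -m handwheel '[{"tx":-0.56,"ty":0.22,"tz":0,"roll":0}]' >/dev/null && python3 g.py && python3 -m handwheel '[{"tx":-0.56,"ty":0.22,"tz":0,"roll":0}]' >/dev/null && python3 g.py && python3 -m handwheel '[{"tx":-0.56,"ty":0.22,"tz":0,"roll":0}]' >/dev/null && python3 g.py && python3 -m handwheel '[{"tx":-0.56,"ty":0.22,"tz":0,"roll":0}]' >/dev/null && python3 g.py && python3 -m handwheel '[{"tx":-0.56,"ty":0.22,"tz":0,"roll":0}]' >/dev/null && python3 g.py && python3 -m handwheel '[{"tx":-0.56,"ty":0.22,"tz":0,"roll":0}]' >/dev/null && python3 g.py && python3 -m handwheel '[{"tx":-0.56,"ty":0.22,"tz":0,"roll":0}]' >/dev/null && python3 g.py && python3 -m handwheel '[{"tx":-0.56,"ty":0.22,"tz":0,"roll":0}]' >/dev/null && python3 g.py && python3 -m handwheel '[{"tx":-0.56,"ty":0.22,"tz":0,"roll":0}]' >/dev/null && python3 g.py && python3 -m handwheel '[{"tx":-0.56,"ty":0.22,"tz":0,"roll":0}]' >/dev/null && python3 g.py && python3 -m handwheel '[{"tx":-0.56,"ty":0.22,"tz":0,"roll":0}]' >/dev/null && python3 g.py
```

```text
32.53 [108.8  -8.2  14.3] [-3.9 -1.3  2.5]
32.62 [109.5  -8.2  14.3] [-3.2  0.2  2.3]
32.7 [110.   -8.2  14.3] [-4.  -0.2  3.1]
32.78 [110.7  -8.2  14.2] [-3.2  0.8  2.2]
32.87 [111.2  -8.2  14.3] [-3.7  0.7  2.4]
32.95 [111.8  -8.2  14.3] [-3.6 -0.1  3.5]
33.03 [112.4  -8.2  14.2] [-3.9 -0.1  2.7]
33.12 [113.   -8.2  14.3] [-3.9 -0.5  3.8]
33.2 [113.7  -8.2  14.2] [-3.7 -0.1  3.1]
33.28 [114.3  -8.2  14.2] [-3.3  0.1  2.7]
33.37 [114.9  -8.2  14.1] [-2.9 -0.1  3.3]
33.45 [115.5  -8.2  14.1] [-3.7  0.3  3.3]
33.53 [116.1  -8.3  14.2] [-4.1 -1.   2.3]
33.62 [116.6  -8.3  14.1] [-3.8 -0.2  3.3]
```

```bash
python3 g.py && python3 -m handwheel '[{"tx":-0.56,"ty":0.22,"tz":0,"roll":0}]' >/dev/null && python3 g.py && python3 -m handwheel '[{"tx":-0.56,"ty":0.22,"tz":0,"roll":0}]' >/dev/null && python3 g.py && python3 -m handwheel '[{"tx":-0.56,"ty":0.22,"tz":0,"roll":0}]' >/dev/null && python3 g.py && python3 -m handwheel '[{"tx":-0.56,"ty":0.22,"tz":0,"roll":0}]' >/dev/null && python3 g.py && python3 -m handwheel '[{"tx":-0.56,"ty":0.22,"tz":0,"roll":0}]' >/dev/null && python3 g.py && python3 -m handwheel '[{"tx":-0.56,"ty":0.22,"tz":0,"roll":0}]' >/dev/null && python3 g.py && python3 -m handwheel '[{"tx":-0.56,"ty":0.22,"tz":0,"roll":0}]' >/dev/null && python3 g.py && python3 -m handwheel '[{"tx":-0.56,"ty":0.22,"tz":0,"roll":0}]' >/dev/null && python3 g.py && python3 -m handwheel '[{"tx":-0.56,"ty":0.22,"tz":0,"roll":0}]' >/dev/null && python3 g.py && python3 -m handwheel '[{"tx":-0.56,"ty":0.22,"tz":0,"roll":0}]' >/dev/null && python3 g.py
```

```text
33.62 [116.6  -8.3  14.1] [-3.8 -0.2  3.3]
33.7 [117.3  -8.3  14.1] [-3.5 -0.3  2.3]
33.78 [117.8  -8.3  14.1] [-4.5  0.   2.6]
33.87 [118.5  -8.3  14.1] [-3.8  0.8  2.9]
33.95 [119.1  -8.2  14. ] [-2.9 -1.   2.7]
34.03 [119.4  -8.2  14. ] [-5.9 -0.4  3.4]
```

Contact: the force jumped at 119 mm. I press a little at a time to about 8–9 N total (roughly 5 N on the stop) and hold.

```bash
sed -i 's/-5.2/-8.3/' g.py
python3 -m handwheel '[{"tx":0,"ty":0,"tz":0,"roll":0}]' >/dev/null; python3 g.py && python3 -m handwheel '[{"tx":-0.28,"ty":0.11,"tz":0,"roll":0}]' >/dev/null && python3 g.py && python3 -m handwheel '[{"tx":0,"ty":0,"tz":0,"roll":0}]' >/dev/null && python3 g.py && python3 -m handwheel '[{"tx":-0.28,"ty":0.11,"tz":0,"roll":0}]' >/dev/null && python3 g.py && python3 -m handwheel '[{"tx":0,"ty":0,"tz":0,"roll":0}]' >/dev/null && python3 g.py && python3 -m handwheel '[{"tx":-0.28,"ty":0.11,"tz":0,"roll":0}]' >/dev/null && python3 g.py && python3 -m handwheel '[{"tx":0,"ty":0,"tz":0,"roll":0}]' >/dev/null && python3 g.py
```

```text
34.12 [119.4  -8.2  14. ] [-3.9  0.5  3. ]
34.2 [119.5  -8.3  14. ] [-5.9  0.6  3.5]
34.28 [119.5  -8.2  14. ] [-6.2  0.   3.8]
34.37 [119.6  -8.3  14.1] [-6.4  0.3  4.2]
34.45 [119.6  -8.3  14.1] [-6.6  0.3  3.9]
34.53 [119.7  -8.2  14. ] [-6.4  0.9  5.1]
34.62 [119.7  -8.2  14. ] [-6.8 -0.2  4.2]
```

```bash
sed -i 's/-8.3/-9.0/' g.py
python3 -m handwheel '[{"tx":-0.28,"ty":0.11,"tz":0,"roll":0}]' >/dev/null; python3 g.py && python3 -m handwheel '[{"tx":-0.28,"ty":0.11,"tz":0,"roll":0}]' >/dev/null && python3 g.py && python3 -m handwheel '[{"tx":-0.28,"ty":0.11,"tz":0,"roll":0}]' >/dev/null && python3 g.py && python3 -m handwheel '[{"tx":-0.28,"ty":0.11,"tz":0,"roll":0}]' >/dev/null && python3 g.py && python3 -m handwheel '[{"tx":-0.28,"ty":0.11,"tz":0,"roll":0}]' >/dev/null && python3 g.py
python3 -m handwheel '[{"tx":0,"ty":0,"tz":0,"roll":0},{"tx":0,"ty":0,"tz":0,"roll":0}]' >/dev/null; python3 g.py
```

```text
34.7 [119.8  -8.3  14.1] [-8.3  0.   4.9]
34.78 [119.9  -8.2  14. ] [-8.5  0.6  3.9]
34.87 [120.   -8.3  14.1] [-8.9  0.3  4.7]
34.95 [120.2  -8.3  14.1] [-10.5  -0.1   5.4]
35.12 [120.1  -8.3  14.1] [-10.    0.8   4.8]
```

```bash
python3 -m handwheel '[{"tx":0,"ty":0,"tz":0,"roll":0},{"tx":0,"ty":0,"tz":0,"roll":0},{"tx":0,"ty":0,"tz":0,"roll":0},{"tx":0,"ty":0,"tz":0,"roll":0},{"tx":0,"ty":0,"tz":0,"roll":0},{"tx":0,"ty":0,"tz":0,"roll":0}]' >/dev/null; python3 g.py
python3 -m handwheel '[{"tx":0.4,"ty":-0.15,"tz":0,"roll":0},{"tx":0.4,"ty":-0.15,"tz":0,"roll":0},{"tx":0.4,"ty":-0.15,"tz":0,"roll":0},{"tx":0.4,"ty":-0.15,"tz":0,"roll":0},{"tx":0.4,"ty":-0.15,"tz":0,"roll":0},{"tx":0.4,"ty":-0.15,"tz":0,"roll":0},{"tx":0.6,"ty":-0.25,"tz":0,"roll":0},{"tx":0.9,"ty":-0.35,"tz":0,"roll":0},{"tx":1.8,"ty":-0.7,"tz":0,"roll":0},{"tx":4,"ty":-1.6,"tz":0,"roll":0},{"tx":8,"ty":-3.2,"tz":0,"roll":0},{"tx":10,"ty":-4,"tz":0,"roll":0}]' >/dev/null; python3 g.py
python3 -m handwheel '[{"tx":15,"ty":-6,"tz":0,"roll":0},{"tx":15,"ty":-6,"tz":-8,"roll":0},{"tx":10,"ty":-4,"tz":-15,"roll":0},{"tx":5,"ty":-2,"tz":-20,"roll":0},{"tx":0,"ty":0,"tz":-20,"roll":0},{"tx":0,"ty":0,"tz":-10,"roll":0},{"tx":0,"ty":0,"tz":0,"roll":0},{"tx":0,"ty":0,"tz":0,"roll":0}]' >/dev/null; python3 g.py
sed -i 's/<48)/<48)\&(q[:,0]<205)/' rear.py; python3 rear.py
python3 - <<'E'
from h import *
im,_=optics.get_image('wrist');t,_=optics.get_image('top');cv2.imwrite('pics/end.png',np.vstack([im[:300],t[120:330]])[:,:,::-1])
E
```

```text
35.62 [120.1  -8.3  14.1] [-8.9  0.7  4.7]
36.62 [91.5 -8.  14.7] [-0.2 -0.5  0.3]
37.28 [45.  -5.4 89.2] [-0.1 -0.3 -0.1]
-35 0 
-28 0 
-21 0 
-14 0 
-7 0 
0 0 
7 0 
14 0 
21 107 [150.9 158.  166.2]
28 76 [159.9 167.4 174. ]
35 0
```

View pics/end.png

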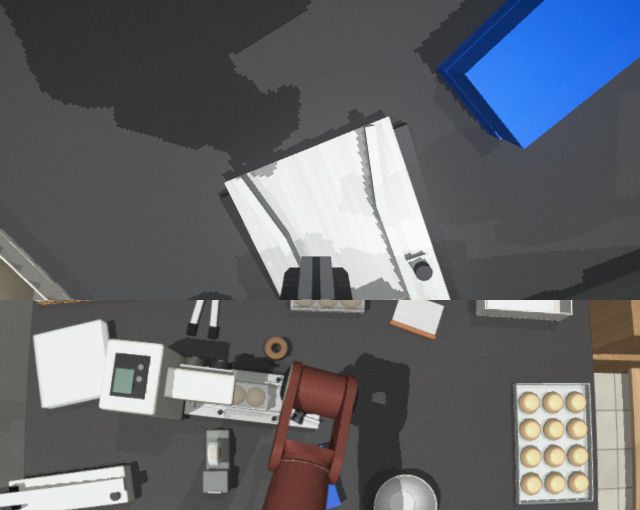

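The top view shows the pack under the head in the lane at about (255,397), with the ribbon roll and dispenser where they were. I check its rear edge in the top-camera depth.

Run:
```python
from h import *
t,D=optics.get_image('top')
vv,uu=np.mgrid[180:250,225:290];q=(dep('top',np.c_[uu.ravel(),vv.ravel()],D)-O)@B*1000
m=(q[:,2]>36)&(q[:,2]<52)&(q[:,0]<205)&(abs(q[:,1])<45)
s=q[m]
for a in range(-28,29,8):
    k=s[abs(s[:,1]-a)<4];print(a,len(k),np.percentile(k[:,0],[3,97]).round(1) if len(k)>3 else '',np.median(k[:,2]).round(1) if len(k) else '')
print(cv2.minAreaRect(s[:,:2].astype(np.float32)),np.percentile(s[:,1],[2,98]))
```

```text
-28 54 [136.  200.7] 42.9
-20 103 [137.4 203.1] 43.4
-12 103 [134.9 202.6] 43.3
-4 109 [136.1 203.2] 43.5
4 99 [136.9 201. ] 43.3
12 106 [134.6 202.3] 43.5
20 103 [135.7 202.8] 42.9
28 84 [135.8 202.6] 42.7
((169.35675048828125, 0.9538002014160156), (71.86888122558594, 58.52031326293945), 0.667794406414032) [-27.02050842  29.17282459]
```

```bash
python3 -c "
from station import ctrl
print(ctrl.finish_job())"
```

```text
the job is handed in; nothing more can be done
None
```

I pressed the pack home on the buffer for over half a second (about 6 N on the stop, estimated from the wrist force). It was then left flat and square in the lane, about 1 mm off its middle line. I could not measure whether it still touches the buffer. After a first placing on the bed foot I accidentally re-gripped and lifted it, so it was placed there twice. The job was handed in at about 37 s and returned no verdict.

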